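Drawer fronts into the transport rack

TASK

Load the small plywood drawer fronts into the transport rack: swing its keeper bar open, then tip each front up on edge against the fence of the tipping board (they are too wide to pick up as they lie), take it by its top edge and slide it down into a slot of the rack of its own until it is fully home. When all of them are in, swing the keeper bar fully shut over their tops; leave the glue bottle, the try square and the sanding block alone.

Things in the scene. Friction and masses are not known exactly. Their poses are not given: they have to be found in the camera images.
- front_a: drawer front: a plain square of pale birch plywood 92 x 92 x 12 mm, about 75 g, lying flat on the tipping board, its edge nearest the robot overhanging the board; three or four are there. Origin at its centre, z axis square to its faces (the two faces are alike), x and y along its edges
- front_b: drawer front: a plain square of pale birch plywood 92 x 92 x 12 mm, about 75 g, lying flat on the tipping board, its edge nearest the robot overhanging the board; three or four are there. Origin at its centre, z axis square to its faces (the two faces are alike), x and y along its edges
- front_c: drawer front: a plain square of pale birch plywood 92 x 92 x 12 mm, about 75 g, lying flat on the tipping board, its edge nearest the robot overhanging the board; three or four are there. Origin at its centre, z axis square to its faces (the two faces are alike), x and y along its edges
- front_d: drawer front: a plain square of pale birch plywood 92 x 92 x 12 mm, about 75 g, lying flat on the tipping board, its edge nearest the robot overhanging the board; three or four are there. Origin at its centre, z axis square to its faces (the two faces are alike), x and y along its edges
- fence: tipping board, fixed: a dark bed 22 mm thick, 480 mm long, a brown wooden fence along its far side and 14 mm high lips at its ends. Origin on the bench (z = 0) in the plane of the fence's upright face, midway along it; x points from the robot's side into the fence, y along it, z up. Fence top 78 mm above the bench. Fronts start at about y = -172, -58, 58, 172 mm, centres 52 to 68 mm out from the face
- bed_edge (a point): middle of the top of the bed's near edge, 78 mm out from the fence's face and 22 mm above the bench: a front pushed flat against the face overhangs it by 14 mm, with 22 mm of air beneath. Stood upright against the face, a front has its centre 68 mm and its top edge 114 mm above the bench; pushed above the fence's top it leans over the fence
- rack: transport rack, fixed: dark base board 380 x 136 x 18 mm, four slots across it between two side rails, a post at each end (tops 121 mm above the bench, 168 mm from the middle). Origin on the bench at its middle; x runs along the rack to the far post, across the slots, y along the slots, z up. A front fully home has its face square to x, its centre 64 mm and its top edge 110 mm above the bench
- slot_1 (a point): middle of the floor of slot 1 of the rack (1 is nearest the robot, 4 farthest), 18 mm above the bench. A slot is a gap 16 mm wide between solid pale ribs (48 mm wide), straight to 52 mm above the bench, with bevelled top edges (tops at 58 mm) that guide a front in, and 108 mm long between side rails 48 mm high; slots are 64 mm apart
- slot_2 (a point): middle of the floor of slot 2 of the rack (1 is nearest the robot, 4 farthest), 18 mm above the bench. A slot is a gap 16 mm wide between solid pale ribs (48 mm wide), straight to 52 mm above the bench, with bevelled top edges (tops at 58 mm) that guide a front in, and 108 mm long between side rails 48 mm high; slots are 64 mm apart
- slot_3 (a point): middle of the floor of slot 3 of the rack (1 is nearest the robot, 4 farthest), 18 mm above the bench. A slot is a gap 16 mm wide between solid pale ribs (48 mm wide), straight to 52 mm above the bench, with bevelled top edges (tops at 58 mm) that guide a front in, and 108 mm long between side rails 48 mm high; slots are 64 mm apart
- slot_4 (a point): middle of the floor of slot 4 of the rack (1 is nearest the robot, 4 farthest), 18 mm above the bench. A slot is a gap 16 mm wide between solid pale ribs (48 mm wide), straight to 52 mm above the bench, with bevelled top edges (tops at 58 mm) that guide a front in, and 108 mm long between side rails 48 mm high; slots are 64 mm apart
- keeper (a joint): angle of the keeper bar: dark wooden bar 366 mm long, 24 wide, 14 thick, swinging level about a screw on the rack's near post (x = -168 mm in the rack's frame). 0 = shut, along the rack over the slots to the far post; grows to 1.45 as it swings out to the rack's +y side; open past 0.9 it clears all slots. Underside 121.5 mm above the bench, screw head to 142. Stays where left; about 0.5 N moves it
- keeper_end (a point): a point on the keeper bar's middle line near its free end, 336 mm from the pivot, at mid thickness (128.5 mm above the bench)
- glue: white glue bottle, 56 mm across and 150 mm tall, near the robot's right. Leave alone. Origin at the middle of its underside
- square: try square lying behind the fence, dark 115 mm stock and 150 mm steel blade. Leave alone. Origin under the middle of its stock
- block: cork sanding block 65 x 110 x 28 mm lying behind the fence. Leave alone. Origin at the middle of its underside
There are look-alikes about, which are no part of the job. What is shaped like the front_c but pink is not meant. What is shaped like the front_b but green is not meant.

How it is judged:
On the way, in this order (a step that is already met when the one before it is completed fails the run):
1. a drawer front stands upright on its edge against the fence (((angle between the z axis of front_a and the x axis of fence, either way round below 0.15 rad and angle between front_a's own z axis and vertical between 1.42 and 1.72 rad and x of front_a in the frame of fence between -0.02 and 0 m and z of front_a in the frame of fence between 0.062 and 0.075 m) or (angle between the z axis of front_b and the x axis of fence, either way round below 0.15 rad and angle between front_b's own z axis and vertical between 1.42 and 1.72 rad and x of front_b in the frame of fence between -0.02 and 0 m and z of front_b in the frame of fence between 0.062 and 0.075 m) or (angle between the z axis of front_c and the x axis of fence, either way round below 0.15 rad and angle between front_c's own z axis and vertical between 1.42 and 1.72 rad and x of front_c in the frame of fence between -0.02 and 0 m and z of front_c in the frame of fence between 0.062 and 0.075 m) or (angle between the z axis of front_d and the x axis of fence, either way round below 0.15 rad and angle between front_d's own z axis and vertical between 1.42 and 1.72 rad and x of front_d in the frame of fence between -0.02 and 0 m and z of front_d in the frame of fence between 0.062 and 0.075 m))), for 0.2 s.
2. all the drawer fronts stand in the rack's slots, fully home and let go, with the keeper bar still open (z of front_a in the frame of rack between 0.06 and 0.068 m and y of front_a in the frame of rack between -0.012 and 0.012 m and x of front_a in the frame of rack between -0.115 and 0.115 m and angle between the z axis of each of front_a, front_b, front_c, front_d and the x axis of rack, either way round below 0.17 rad and linear speed of each of front_a, front_b, front_c, front_d below 0.06 m/s and contact force between each of front_a, front_b, front_c, front_d and the fingers below 0.2 N and z of front_b in the frame of rack between 0.06 and 0.068 m and y of front_b in the frame of rack between -0.012 and 0.012 m and x of front_b in the frame of rack between -0.115 and 0.115 m and z of front_c in the frame of rack between 0.06 and 0.068 m and y of front_c in the frame of rack between -0.012 and 0.012 m and x of front_c in the frame of rack between -0.115 and 0.115 m and z of front_d in the frame of rack between 0.06 and 0.068 m and y of front_d in the frame of rack between -0.012 and 0.012 m and x of front_d in the frame of rack between -0.115 and 0.115 m and value of joint keeper above 0.3 rad), for 0.2 s.
At the end, for the whole second after the job is handed in: every drawer front present stands in a slot of the rack, within 4 mm of fully home, its middle within 12 mm of the slot's middle and its face within 10 degrees of square to the rack's length, at rest and let go; the keeper bar is shut over them to within 0.06 rad (z of front_a in the frame of rack between 0.06 and 0.068 m and y of front_a in the frame of rack between -0.012 and 0.012 m and x of front_a in the frame of rack between -0.115 and 0.115 m and angle between the z axis of each of front_a, front_b, front_c, front_d and the x axis of rack, either way round below 0.17 rad and linear speed of each of front_a, front_b, front_c, front_d below 0.06 m/s and contact force between each of front_a, front_b, front_c, front_d and the fingers below 0.2 N and z of front_b in the frame of rack between 0.06 and 0.068 m and y of front_b in the frame of rack between -0.012 and 0.012 m and x of front_b in the frame of rack between -0.115 and 0.115 m and z of front_c in the frame of rack between 0.06 and 0.068 m and y of front_c in the frame of rack between -0.012 and 0.012 m and x of front_c in the frame of rack between -0.115 and 0.115 m and z of front_d in the frame of rack between 0.06 and 0.068 m and y of front_d in the frame of rack between -0.012 and 0.012 m and x of front_d in the frame of rack between -0.115 and 0.115 m and value of joint keeper below 0.06 rad); the robot touches nothing.
It fails at once if the glue bottle, the try square or the sanding block is moved more than 30 mm (distance of any of glue, square, block from where it was at the start of the episode above 0.03 m).
Of front_a, front_b, front_c, front_d only 3 to 4 are there at a start; the rules pass over those that are not, and their reading is None.
At some moment in a run one of front_a, front_b, front_c, front_d may be knocked a few centimetres aside while the robot is not near it.
It also fails if it takes over 210 s, if anything falls off the work surface, if the arm or the gripper's body presses on something with over 40 N, if the wrist force passes 120 N, or if a joint passes its speed limit or range.

ROBOT

A 6-joint arm with a two-finger parallel gripper is mounted at the origin on the work surface. World frame = base frame: x ahead of the robot, y to its left, z up, the work surface at z = 0. Lengths are in m, angles in rad, forces in N, time in s.
With the tool pointing down it reaches from about 0.225 to 0.875 m from the base axis. Payload 3.4 kg.
Tool frame: the origin (TCP) lies at the very end of the fingers, on their centre line; the grasp point (between the pads) lies 19 mm behind it; z points along the fingers, x is the direction in which the jaws open and shut, and the axes are right-handed (so a half turn about z gives the same grasp; the last joint's range is limited). The gripper opens to 85 mm and grips with 20 to 120 N. Pads are 22 mm wide; open, the fingers measure 114 mm over their backs; the gripper's body (76 mm by 85 mm) begins 54 mm behind the grasp point. The pads swing forward as they close: fully open they stand 13 mm farther back than shut.
Start: joints at [1.214, 0.276, 1.505, -0, 1.361, -0.121], TCP at [0.134, 0.559, 0.231] pointing down, gripper open.
Joint ranges: [-2.89, 2.89], [-0.75, 2.08], [0.22, 2.7], [-1.18, 4.32], [0.11, 2.71], [-2.7, 2.7]. Speed limits (rad/s): [2.57, 2.57, 3.14, 3.14, 3.14, 3.14].

INTERFACE

Orientations are given as a unit quaternion [w, x, y, z].
In Python, from rig import manip gives the robot as it stands.
- The arm moves only by the tool send_rows, never from a script. Its argument "increments" is a list of rows, each a list of 5 numbers: the opening, from 0 (shut) to 1 (fully open), then the shift along the tool's x, y, z in m, then the turn about the tool's z in rad. A call has 1 to 8 rows; each row shifts and turns the commanded pose from where the row before left it, along the tool's axes as they then stand; what a row does not reach is not made up. A row lasts 1/8 s, in which the tool goes at most 62.5 mm and 10.7 degrees, less where a joint would pass 70% of its speed; a pose out of reach is approached as far as the arm can. A call is refused whole if a number of a shift passes 0.0625 or a number of a turn 0.188, either way. A call with a gripper value outside its range is refused whole. The fingers move at their own pace and stop on an object; "squeeze" is the grip in N (left out, the last holds). Time passes only in rows, so rows that do not move let the fingers close. It gives the time, the measured TCP pose, the force and the opening at its end, in the units of the state.
- manip.get_state(): the state, without advancing time (a new reading comes with each control period).
- manip.get_image(name): name is "scene" or "top" or "wrist"; returns the picture (420x560x3 uint8, red, green, blue); there is no depth.
- manip.calibration(name): a dict with "fx", "fy", "cx", "cy" (pixels), "distortion" ([k1, k2, p1, p2, k3] as OpenCV has them; the pictures are not rectified), "camera_from_world" (4x4, takes a point from world to camera coordinates). Camera axes: x right, y up, looking along -z (the intrinsics and any distortion apply to the point x, -y, -z); pixel columns grow to the right and rows downward; lengths in m; the calibration is good to about 2 mm. A picture is of the moment at which its call begins: read the wrist's pose just before it. calibration takes no time and is no camera call; for the wrist camera it gives the pose at the moment of the call.
- manip.sign_off(): hands the job in, once; it reports no verdict.
The state is a dict: "clock": time; "qpos": joint angles; "qd": joint speeds; "effort": joint torques, N m; "position": TCP position; "ee_rot": TCP orientation; "contact_force": force on the tool from outside, world axes, zero at the start; "moment": the same for the moment, N m; "width": finger opening in m.
Only numpy, scipy, OpenCV 4.12 (cv2) and the standard library are available. Lean on these libraries where they do the work, as an engineer would, in place of code of your own. Each camera call takes 0.05 s, during which the arm holds its last target.

## Working session

There is one attempt and no reset: what is moved stays moved. The work goes in short steps, Python scripts to look and compute and a tool call to move; the robot and the scene stay as the last step left them, time stands still between calls to the robot, and variables do not carry over. Pictures are saved under pics/ and viewed, and the job is handed in when it is done.

Besides the shell and the picture viewer there is one more tool, called by a JSON object that holds its "fn" and its "kwargs". send_rows: Moves the arm, as the interface text tells. Its arguments: {"type":"object","properties":{"increments":{"type":"array","items":{"type":"array","items":{"type":"number"}}},"squeeze":{"type":"number"}},"required":["increments"]}

```bash
ls -la; mkdir -p pics; python3 - <<'E'
from rig import manip
import cv2,json
print(manip.get_state())
for n in ["scene","top","wrist"]:
    im=manip.get_image(n); cv2.imwrite(f"pics/{n}0.png",im[:,:,::-1])
    c=manip.calibration(n); print(n,c)
E
```

```text
total 12
drwxr-xr-x  3 agent agent 4096 Dec  7 14:13 .
drwxr-xr-x 23 root  root  4096 Dec  7 14:13 ..
drwxr-xr-x  2 agent agent 4096 Dec  7 14:13 pics
{'clock': 0.0, 'qpos': array([ 1.21400131e+00,  2.76599064e-01,  1.50611281e+00, -6.75639783e-06,
        1.36068063e+00, -1.21003138e-01]), 'qd': array([ 0.00032957, -0.00054866,  0.00104651, -0.00094612,  0.00082659,
       -0.00068697]), 'effort': array([-3.08517365e-04, -4.16777050e+01, -2.45797223e+01, -1.36876946e-05,
        1.12489332e-02,  6.88169266e-06]), 'position': array([0.13415695, 0.55860469, 0.23044548]), 'ee_rot': array([ 4.70512529e-04,  7.85369548e-01,  6.19026545e-01, -7.67133296e-04]), 'contact_force': array([ 0.42253235,  0.78503269, -0.77412549]), 'moment': array([0.02749894, 0.00848271, 0.03113545]), 'width': 0.08518747037785361}
scene {'fx': 507.6295713541393, 'fy': 507.6295713541393, 'cx': 281.6963617172002, 'cy': 208.43026125716278, 'distortion': array([0.065431, 0.      , 0.      , 0.      , 0.      ]), 'camera_from_world': array([[-0.26135057,  0.96524031, -0.00265123,  0.21587972],
       [-0.72487935, -0
[... 478 characters left out ...]
6643732, -0.57032356],
       [-0.16666384,  0.00874242,  0.98597502, -1.19676301],
       [ 0.        ,  0.        ,  0.        ,  1.        ]])}
wrist {'fx': 303.8351275032145, 'fy': 303.8351275032145, 'cx': 281.5524727004612, 'cy': 207.56480047188492, 'distortion': array([0.00636272, 0.        , 0.        , 0.        , 0.        ]), 'camera_from_world': array([[ 2.34207058e-01,  9.72186574e-01, -5.64514744e-04,
        -5.74556177e-01],
       [-9.21859357e-01,  2.21898372e-01, -3.17704954e-01,
         4.05304537e-02],
       [-3.08743226e-01,  7.49291456e-02,  9.48189456e-01,
        -3.81159140e-01],
       [ 0.00000000e+00,  0.00000000e+00,  0.00000000e+00,
         1.00000000e+00]])}
```

View pics/scene0.png

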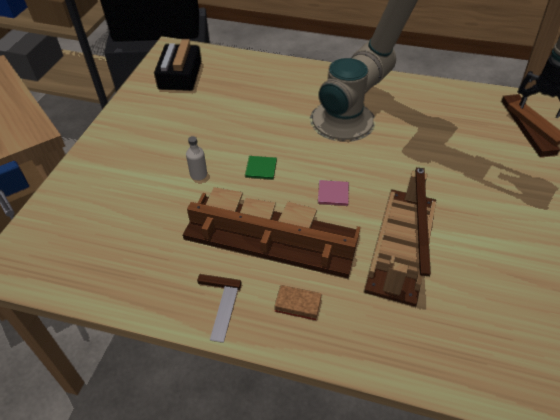

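View pics/top0.png

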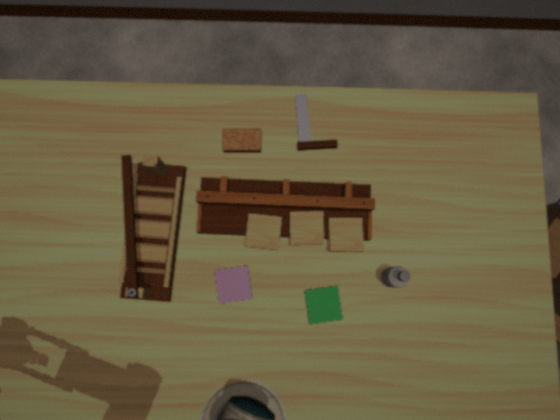

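View pics/wrist0.png

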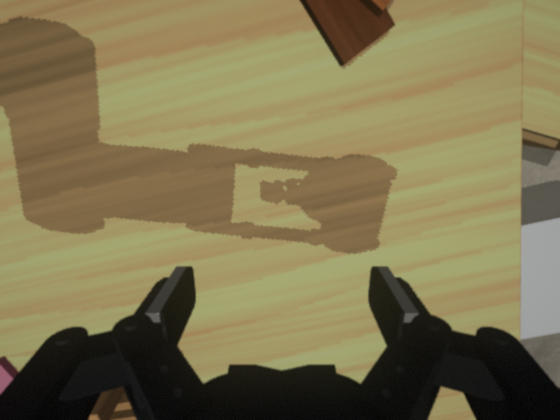

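```bash
cat > h.py <<'E'
import numpy as np, cv2
from rig import manip
def cam(n):
    c=manip.calibration(n); K=np.array([[c['fx'],0,c['cx']],[0,c['fy'],c['cy']],[0,0,1]]); return K,np.array(c['distortion']),np.array(c['camera_from_world'])
def ray(n,px,C=None):
    K,D,T=C or cam(n)
    p=cv2.undistortPoints(np.array(px,float).reshape(-1,1,2),K,D).reshape(-1,2)
    d=np.c_[p[:,0],-p[:,1],-np.ones(len(p))]@T[:3,:3]
    o=-T[:3,:3].T@T[:3,3]; return o,d
def bp(n,px,z,C=None):
    o,d=ray(n,px,C); s=(z-o[2])/d[:,2]; return o+s[:,None]*d
def proj(n,P,C=None):
    K,D,T=C or cam(n); P=np.array(P,float).reshape(-1,3); q=P@T[:3,:3].T+T[:3,3]
    q=q*[1,-1,-1]; return cv2.projectPoints(q.reshape(-1,1,3),np.zeros(3),np.zeros(3),K,D)[0].reshape(-1,2)
def snap(n,name,crop=None,k=1):
    C=cam(n); im=np.ascontiguousarray(manip.get_image(n)[:,:,::-1]); cv2.imwrite(f'pics/{name}_raw.png',im)
    o=im
    if crop: x0,y0,x1,y1=crop; o=im[y0:y1,x0:x1]
    if k!=1: o=cv2.resize(o,None,fx=k,fy=k,interpolation=cv2.INTER_CUBIC)
    cv2.imwrite(f'pics/{name}.png',o); return im,C
E
python3 - <<'E'
import cv2
im=cv2.imread('pics/top0.png')
a=im[170:260,185:385]; cv2.imwrite('pics/c1.png',cv2.convertScaleAbs(cv2.resize(a,None,fx=4,fy=4,interpolation=cv2.INTER_CUBIC),alpha=1.7))
a=im[145:310,105:205]; cv2.imwrite('pics/c2.png',cv2.convertScaleAbs(cv2.resize(a,None,fx=3.6,fy=3.6,interpolation=cv2.INTER_CUBIC),alpha=1.7))
im=cv2.imread('pics/scene0.png')
a=im[160:310,350:450]; cv2.imwrite('pics/c3.png',cv2.convertScaleAbs(cv2.resize(a,None,fx=4,fy=4,interpolation=cv2.INTER_CUBIC),alpha=1.5))
a=im[180:280,175:370]; cv2.imwrite('pics/c4.png',cv2.convertScaleAbs(cv2.resize(a,None,fx=4,fy=4,interpolation=cv2.INTER_CUBIC),alpha=1.5))
E
```

```text
(no output)
```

View pics/c1.png

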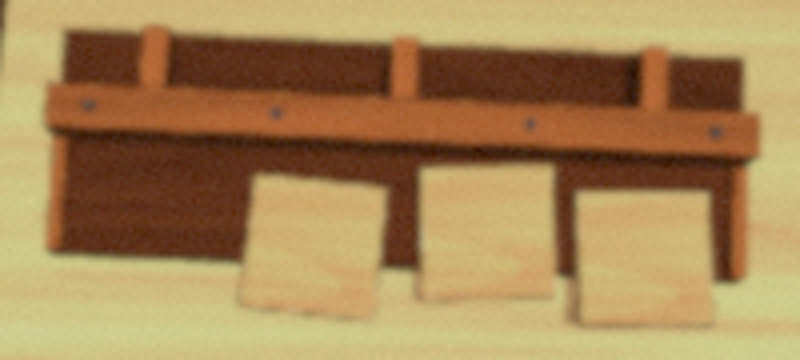

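View pics/c2.png

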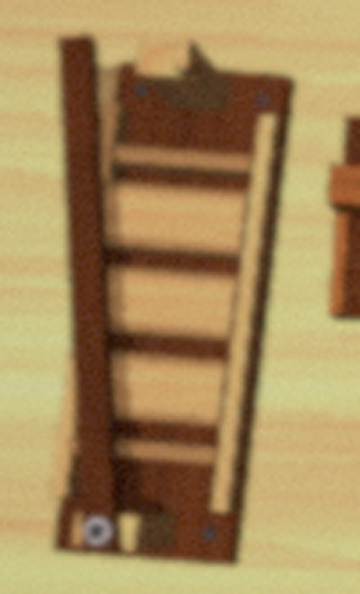

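View pics/c3.png

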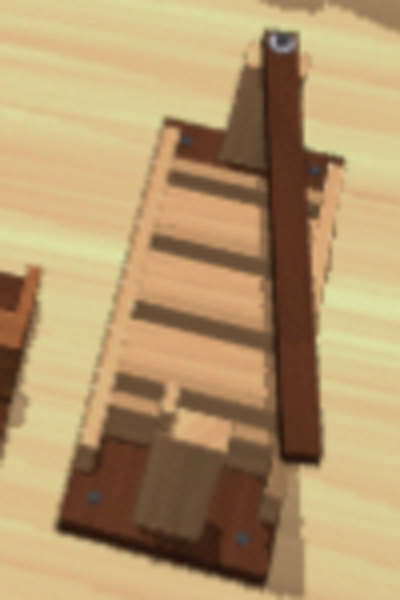

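View pics/c4.png

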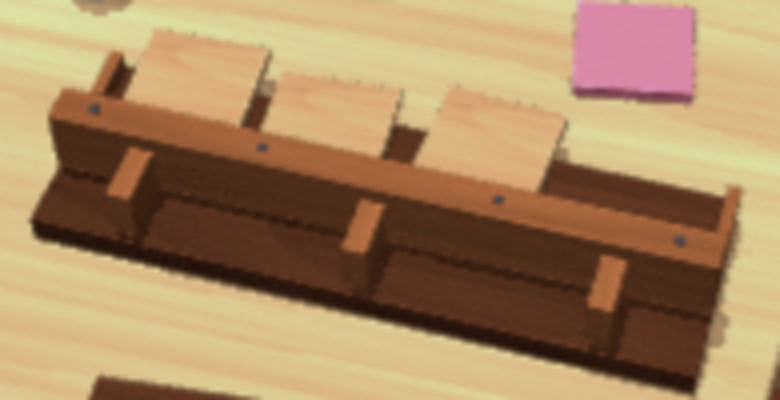

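```bash
python3 - <<'E'
from h import *
def c1(l): return [(185+(x+.5)/4-.5,170+(y+.5)/4-.5) for x,y in l]
def c2(l): return [(105+(x+.5)/3.6-.5,145+(y+.5)/3.6-.5) for x,y in l]
def c3(l): return [(350+(x+.5)/4-.5,160+(y+.5)/4-.5) for x,y in l]
def c4(l): return [(175+(x+.5)/4-.5,180+(y+.5)/4-.5) for x,y in l]
np.set_printoptions(precision=4,suppress=True)
F=bp('top',c1([(50,128),(758,158)]),.078); print('fence top near edge',F, np.linalg.norm(F[1]-F[0]), 'yaw of x', np.arctan2(*(F[0]-F[1])[[1,0]])-np.pi/2)
print('bed near edge', bp('top',c1([(50,252),(742,281)]),.022))
print('bed top back corners z.022', bp('top',c1([(66,32),(743,60)]),.022))
for q in ([(253,175),(386,184),(373,319),(240,302)],[(418,169),(553,164),(556,296),(420,300)],[(577,193),(709,190),(713,326),(580,325)]):
    P=bp('top',c1(q),.034); print('front',P.mean(0),[np.linalg.norm(P[i]-P[i-1]).round(4) for i in range(4)],'yaw',np.arctan2(*((P[0]+P[1])-(P[2]+P[3]))[[1,0]]))
R=bp('top',c2([(57,548),(237,562),(293,78)]),.018); print('rack corners',R)
print('scene rack', bp('scene',c3([(166,120),(345,158),(58,527),(265,580)]),.018))
print('pivot', bp('top',c2([(96,530)]),.142), bp('scene',c3([(282,42)]),.142))
print('bar end top', bp('top',c2([(60,38),(92,38)]),.1355), 'scene',bp('scene',c3([(283,458),(320,462)]),.1355))
E
```

```text
fence top near edge [[ 0.5783  0.1371  0.078 ]
 [ 0.5687 -0.3351  0.078 ]] 0.4723097470723914 yaw of x -0.02036481346550789
bed near edge [[ 0.5015  0.1426  0.022 ]
 [ 0.4919 -0.335   0.022 ]]
bed top back corners z.022 [[ 0.6571  0.1393  0.022 ]
 [ 0.648  -0.3376  0.022 ]]
front [ 0.5093 -0.0387  0.034 ] [np.float64(0.0878), np.float64(0.0917), np.float64(0.0932), np.float64(0.0912)] yaw -0.07162206063765932
front [ 0.5207 -0.1575  0.034 ] [np.float64(0.0903), np.float64(0.0933), np.float64(0.0912), np.float64(0.0928)] yaw 0.030060511066470213
front [ 0.5049 -0.266   0.034 ] [np.float64(0.0907), np.float64(0.0912), np.float64(0.0936), np.float64(0.0907)] yaw 0.022837058064384467
rack corners [[0.3233 0.3411 0.018 ]
 [0.3159 0.2057 0.018 ]
 [0.6899 0.1843 0.018 ]]
scene rack [[0.3174 0.2092 0.018 ]
 [0.3224 0.3428 0.018 ]
 [0.699  0.1868 0.018 ]
 [0.7032 0.3185 0.018 ]]
pivot [[0.3399 0.2746 0.142 ]] [[0.3437 0.2737 0.142 ]]
bar end top [[0.6851 0.3282 0.1355]
 [0.6857 0.3053 0.1355]] scene [[0.6933 0.3059 0.1355]
 [0.6904 0.3271 0.1355]]
```

```bash
cat >> h.py <<'E'
np.set_printoptions(precision=4,suppress=True)
FO=np.array([.574,-.098]); FY=-.020
RO=np.array([.5095,.2634]); RY=-.060
def fr(o,y,x,yy):
    c,s=np.cos(y),np.sin(y); return np.array([o[0]+c*x-s*yy,o[1]+s*x+c*yy])
def fence(x,y): return fr(FO,FY,x,y)
def rack(x,y): return fr(RO,RY,x,y)
def phi(q):
    w,x,y,z=q; return np.arctan2(2*(x*y+w*z),1-2*(y*y+z*z))
def state():
    s=manip.get_state(); print('t %.2f pos %s phi %.3f F %s w %.4f q1 %.2f q6 %.2f'%(s['clock'],s['position'],phi(s['ee_rot']),s['contact_force'].round(1),s['width'],s['qpos'][0],s['qpos'][5])); return s
def plan(wps,start=None,rot='with',maxs=.055,maxt=.17):
    """wps: (x,y,z,phi,opening). prints rounded rows, simulated from measured pose"""
    if start is None:
        s=manip.get_state(); p=np.array(s['position']); f=phi(s['ee_rot'])
    else: p=np.array(start[:3]); f=start[3]
    rows=[]
    for w in wps:
        g=np.array(w[:3]); gf=w[3] if w[3] is not None else f
        d=(gf-f+np.pi)%(2*np.pi)-np.pi
        n=max(1,int(np.ceil(np.linalg.norm(g-p)/maxs-1e-6)),int(np.ceil(abs(d)/maxt-1e-6)))
        for i in range(n):
            D=(g-p)/(n-i); d=((gf-f+np.pi)%(2*np.pi)-np.pi)/(n-i)
            r=[w[4],round(np.cos(f)*D[0]+np.sin(f)*D[1],3),round(np.sin(f)*D[0]-np.cos(f)*D[1],3),round(-D[2],3),round(-d,3)]
            p=p+np.array([np.cos(f)*r[1]+np.sin(f)*r[2],np.sin(f)*r[1]-np.cos(f)*r[2],-r[3]]); f=f-r[4]
            rows.append(r)
    for i in range(0,len(rows),8): print(str([[float(v)+0. for v in r] for r in rows[i:i+8]]).replace(' ',''))
    print('end',p,f,len(rows)); return rows
E
python3 - <<'E'
from h import *
state()
plan([(.545,.250,.20,None,0),(.545,.250,.126,None,0)])
E
```

```text
t 0.15 pos [0.1342 0.5587 0.2306] phi 1.335 F [ 1.   0.  -0.6] w 0.0852 q1 1.21 q6 -0.12
[[0.0,-0.02,0.047,0.003,0.0],[0.0,-0.02,0.047,0.003,0.0],[0.0,-0.021,0.047,0.003,0.0],[0.0,-0.02,0.047,0.003,0.0],[0.0,-0.021,0.047,0.003,0.0],[0.0,-0.02,0.047,0.003,0.0],[0.0,-0.021,0.047,0.003,0.0],[0.0,-0.02,0.048,0.003,0.0]]
[[0.0,-0.021,0.047,0.003,0.0],[0.0,-0.02,0.048,0.004,0.0],[0.0,0.0,0.0,0.037,0.0],[0.0,0.0,0.0,0.037,0.0]]
end [0.5455 0.2501 0.1256] 1.334969893812903 12
```

{"fn": "send_rows", "kwargs": {"increments": [[0.0, -0.02, 0.047, 0.003, 0.0], [0.0, -0.02, 0.047, 0.003, 0.0], [0.0, -0.021, 0.047, 0.003, 0.0], [0.0, -0.02, 0.047, 0.003, 0.0], [0.0, -0.021, 0.047, 0.003, 0.0], [0.0, -0.02, 0.047, 0.003, 0.0], [0.0, -0.021, 0.047, 0.003, 0.0], [0.0, -0.02, 0.048, 0.003, 0.0]]}}

```text
clock: 1.15
position: [0.4638, 0.3113, 0.207]
ee_rot: [-0.0, 0.785, 0.619, -0.0]
contact_force: [0.3, -0.1, -0.1]
width: -0.0003
```

{"fn": "send_rows", "kwargs": {"increments": [[0.0, -0.021, 0.047, 0.003, 0.0], [0.0, -0.02, 0.048, 0.004, 0.0], [0.0, 0.0, 0.0, 0.037, 0.0], [0.0, 0.0, 0.0, 0.037, 0.0], [0.0, 0.0, 0.0, 0.0, 0.0]]}}

```text
clock: 1.78
position: [0.5432, 0.2495, 0.1232]
ee_rot: [-0.001, 0.786, 0.619, -0.004]
contact_force: [-0.5, 0.1, 0.8]
width: -0.0
```

```bash
python3 - <<'E'
from h import *
state()
snap('scene','s1',(330,100,450,310),3)
pv=np.array([.3418,.2735]); W=[]
for th in np.linspace(.124,1.31,11):
    r=.2;off=.027
    u=np.array([np.cos(th),np.sin(th)]);n=np.array([-u[1],u[0]])
    W.append((*(pv+r*u-off*n),.126,None,0))
plan(W)
E
```

```text
t 1.77 pos [0.5432 0.2495 0.1232] phi 1.335 F [-0.5  0.1  0.8] w -0.0000 q1 0.31 q6 -1.02
[[0.0,0.02,-0.006,-0.001,0.0],[0.0,0.023,-0.007,0.0,0.0],[0.0,0.022,-0.009,0.0,0.0],[0.0,0.021,-0.012,0.0,0.0],[0.0,0.019,-0.015,0.0,0.0],[0.0,0.018,-0.016,0.0,0.0],[0.0,0.015,-0.018,0.0,0.0],[0.0,0.013,-0.02,0.0,0.0]]
[[0.0,0.01,-0.022,0.0,0.0],[0.0,0.008,-0.023,0.0,0.0],[0.0,0.005,-0.023,0.0,0.0]]
end [0.4192 0.4593 0.1264] 1.3348942879275805 11
```

View pics/s1.png

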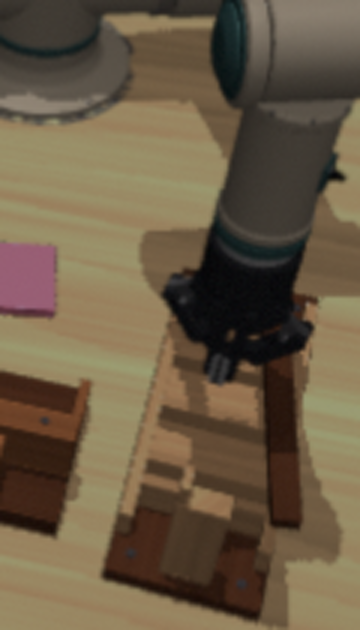

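{"fn": "send_rows", "kwargs": {"increments": [[0.0, 0.02, -0.006, -0.001, 0.0], [0.0, 0.023, -0.007, 0.0, 0.0], [0.0, 0.022, -0.009, 0.0, 0.0], [0.0, 0.021, -0.012, 0.0, 0.0], [0.0, 0.019, -0.015, 0.0, 0.0], [0.0, 0.018, -0.016, 0.0, 0.0], [0.0, 0.015, -0.018, 0.0, 0.0], [0.0, 0.013, -0.02, 0.0, 0.0]]}}

```text
clock: 2.82
position: [0.4799, 0.4231, 0.1279]
ee_rot: [-0.0, 0.785, 0.619, 0.001]
contact_force: [0.8, 0.2, 0.4]
width: -0.0002
```

{"fn": "send_rows", "kwargs": {"increments": [[0.0, 0.01, -0.022, 0.0, 0.0], [0.0, 0.008, -0.023, 0.0, 0.0], [0.0, 0.005, -0.023, 0.0, 0.0], [0.0, 0.0, 0.0, 0.0, 0.0]]}}

```text
clock: 3.32
position: [0.4178, 0.4602, 0.1274]
ee_rot: [-0.0, 0.785, 0.62, -0.0]
contact_force: [0.8, 0.7, 0.6]
width: 0.0003
```

```bash
python3 - <<'E'
from h import *
state()
snap('scene','s2')
E
```

```text
t 3.33 pos [0.4178 0.4602 0.1274] phi 1.337 F [0.8 0.7 0.6] w 0.0003 q1 0.72 q6 -0.62
```

View pics/s2.png

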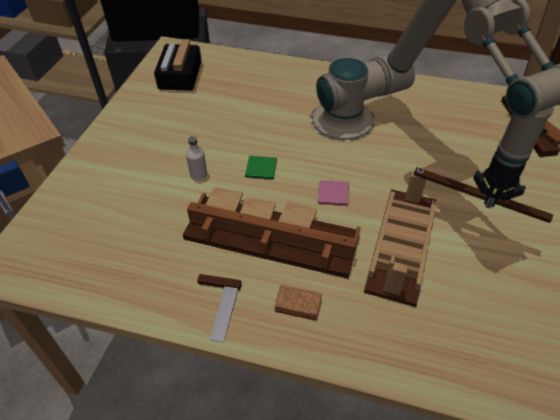

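```bash
python3 - <<'E'
from h import *
R=np.array([[np.cos(FY),np.sin(FY)],[-np.sin(FY),np.cos(FY)]])
for p in [(.5093,-.0387),(.5207,-.1575),(.5049,-.266)]: print(R@(np.array(p)-FO))
print('glue',bp('top',[(398,276)],.150), bp('scene',[(193,140)],.15), bp('scene',[(199,178)],.0))
a=fence(-.128,.060)
plan([(.47,.40,.20,None,.35),(*a,.20,1.551,.35),(*a,.012,1.551,.35)])
E
```

```text
[-0.0659  0.058 ]
[-0.0521 -0.0606]
[-0.0657 -0.1693]
glue [[ 0.3916 -0.376   0.15  ]] [[ 0.3971 -0.3887  0.15  ]] [[ 0.4065 -0.3863  0.    ]]
[[0.35,-0.023,0.032,-0.036,0.0],[0.35,-0.023,0.031,-0.037,0.0],[0.35,-0.054,0.01,0.0,-0.027],[0.35,-0.054,0.008,0.0,-0.027],[0.35,-0.054,0.007,0.0,-0.027],[0.35,-0.054,0.006,0.0,-0.027],[0.35,-0.054,0.004,0.0,-0.027],[0.35,-0.055,0.003,0.0,-0.027]]
[[0.35,-0.055,0.001,0.0,-0.026],[0.35,-0.054,0.0,0.0,-0.027],[0.35,0.0,0.0,0.047,0.0],[0.35,0.0,0.0,0.047,0.0],[0.35,0.0,0.0,0.047,0.0],[0.35,0.0,0.0,0.047,0.0]]
end [ 0.4477 -0.0355  0.0125] 1.551487749142578 14
```

```bash
python3 - <<'E'
from h import *
im=cv2.imread('pics/top0.png'); hsv=cv2.cvtColor(im,cv2.COLOR_BGR2HSV)
for n,lo,hi in (('pink',(140,50,60),(179,255,255)),('green',(45,100,40),(85,255,255))):
    m=cv2.inRange(hsv,lo,hi); c=max(cv2.findContours(m,0,1)[0],key=cv2.contourArea); b=cv2.boxPoints(cv2.minAreaRect(c)); print(n,bp('top',b,.012))
E
```

```text
pink [[ 0.4005  0.0925  0.012 ]
 [ 0.415   0.0035  0.012 ]
 [ 0.3273 -0.012   0.012 ]
 [ 0.3131  0.076   0.012 ]]
green [[ 0.3522 -0.1554  0.012 ]
 [ 0.3664 -0.247   0.012 ]
 [ 0.2759 -0.2596  0.012 ]
 [ 0.2621 -0.169   0.012 ]]
```

Decoys are clear of the approach (pink reaches x≤0.415).

{"fn": "send_rows", "kwargs": {"increments": [[0.35, -0.023, 0.032, -0.036, 0.0], [0.35, -0.023, 0.031, -0.037, 0.0], [0.35, -0.054, 0.01, 0.0, -0.027], [0.35, -0.054, 0.008, 0.0, -0.027], [0.35, -0.054, 0.007, 0.0, -0.027], [0.35, -0.054, 0.006, 0.0, -0.027], [0.35, -0.054, 0.004, 0.0, -0.027], [0.35, -0.055, 0.003, 0.0, -0.027]]}}

```text
clock: 4.38
position: [0.4537, 0.0706, 0.2006]
ee_rot: [0.001, 0.733, 0.681, 0.0]
contact_force: [0.7, -0.0, 0.1]
width: 0.0299
```

{"fn": "send_rows", "kwargs": {"increments": [[0.35, -0.055, 0.001, 0.0, -0.026], [0.35, -0.054, 0.0, 0.0, -0.027], [0.35, 0.0, 0.0, 0.047, 0.0], [0.35, 0.0, 0.0, 0.047, 0.0], [0.35, 0.0, 0.0, 0.047, 0.0], [0.35, 0.0, 0.0, 0.04, 0.0], [0.35, 0, 0, 0, 0]]}}

```text
clock: 5.25
position: [0.4456, -0.0359, 0.0173]
ee_rot: [-0.003, 0.715, 0.699, -0.002]
contact_force: [-0.1, 1.2, -0.1]
width: 0.0296
```

```bash
python3 - <<'E'
from h import *
state()
snap('scene','s3',(150,100,380,300),3)
snap('wrist','w3')
E
```

```text
t 5.25 pos [ 0.4456 -0.0359  0.0173] phi 1.549 F [-0.1  1.2 -0.1] w 0.0296 q1 -0.24 q6 -1.78
```

View pics/s3.png

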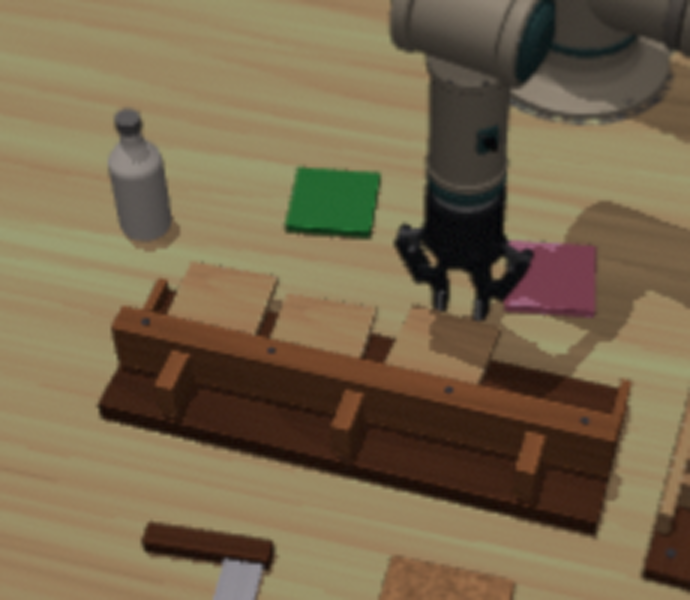

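View pics/w3.png

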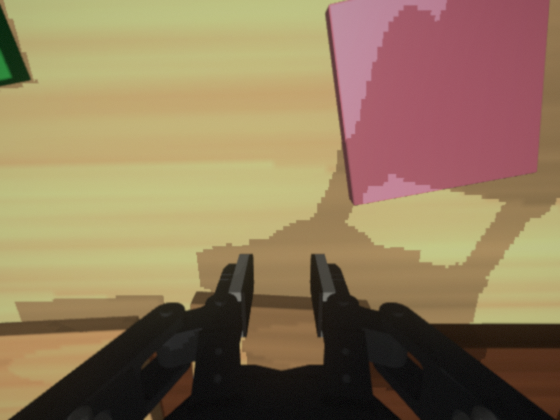

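{"fn": "send_rows", "kwargs": {"increments": [[0.35, 0, 0, 0.007, 0], [0.35, 0, 0.006, 0, 0], [0.35, 0, 0.006, 0, 0], [0.35, 0, 0.006, 0, 0], [0.35, 0, 0.004, 0, 0], [0.35, 0, 0.003, 0, 0], [0.35, 0, 0, 0, 0]]}}

```text
clock: 6.22
position: [0.4706, -0.0358, 0.0118]
ee_rot: [-0.002, 0.714, 0.7, -0.001]
contact_force: [-6.3, -0.5, 3.8]
width: 0.03
```

```bash
python3 - <<'E'
from h import *
state()
snap('scene','s4',(150,150,380,300),3)
E
```

```text
t 6.22 pos [ 0.4706 -0.0358  0.0118] phi 1.550 F [-6.3 -0.5  3.8] w 0.0300 q1 -0.22 q6 -1.77
```

View pics/s4.png

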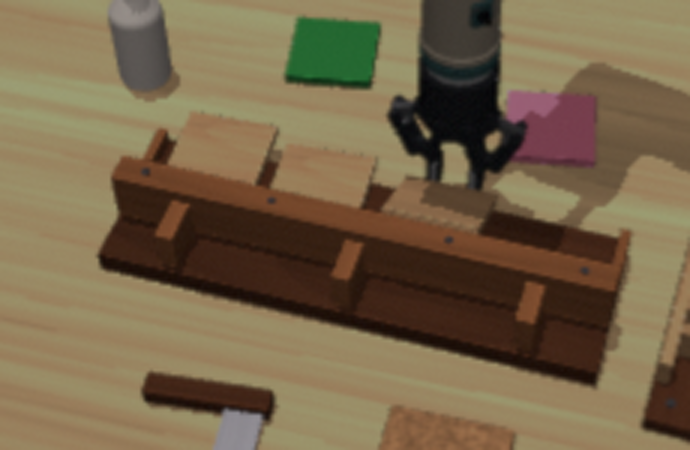

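```bash
python3 - <<'E'
from h import *
snap('scene','s5',(260,190,340,245),9)
E
```

```text
(no output)
```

View pics/s5.png

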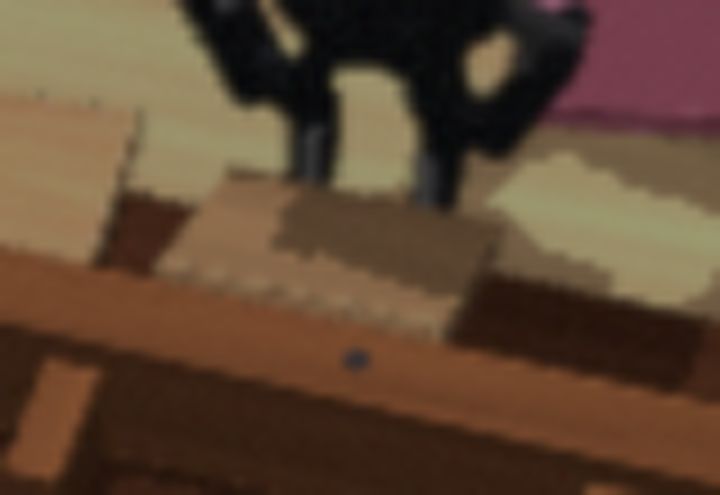

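```bash
python3 - <<'E'
from h import *
C=cam('scene')
for z in (.022,.034,.046):
  for x in (-.092,):
    q=proj('scene',[(*fence(x,y),z) for y in(.104,.012)],C); print(z,(q-[260,190])*9)
q=proj('scene',[(*fence(0,y),.078) for y in(.104,.012)],C); print((q-[260,190])*9)
q=proj('scene',[(*fence(0,y),.034) for y in(.104,.012)],C); print((q-[260,190])*9)
E
```

```text
0.022 [[493.4908 232.0803]
 [221.2724 172.8146]]
0.034 [[495.2114 207.9157]
 [221.3319 148.5787]]
0.046 [[496.9544 183.4546]
 [221.3923 124.0483]]
[[429.3602 333.6707]
 [138.4658 268.8928]]
[[424.3061 423.5777]
 [140.1409 359.1782]]
```

```bash
python3 - <<'E'
from h import *
im,_=snap('top','t5',(185,170,385,260),4)
snap('scene','s6',(230,170,370,260),5)
a=cv2.imread('pics/t5.png'); cv2.imwrite('pics/t5.png',cv2.convertScaleAbs(a,alpha=1.8))
E
```

```text
(no output)
```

View pics/t5.png

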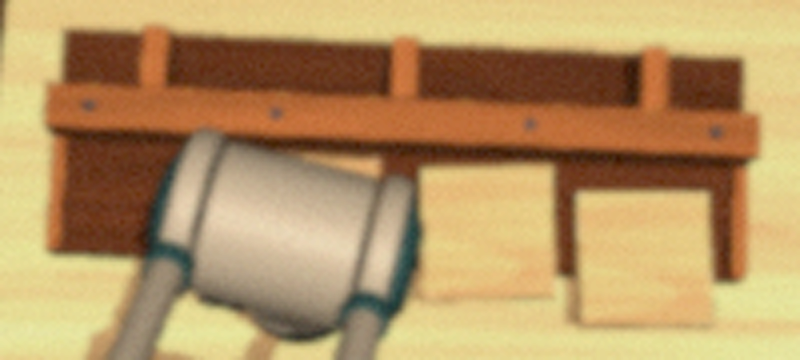

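View pics/s6.png

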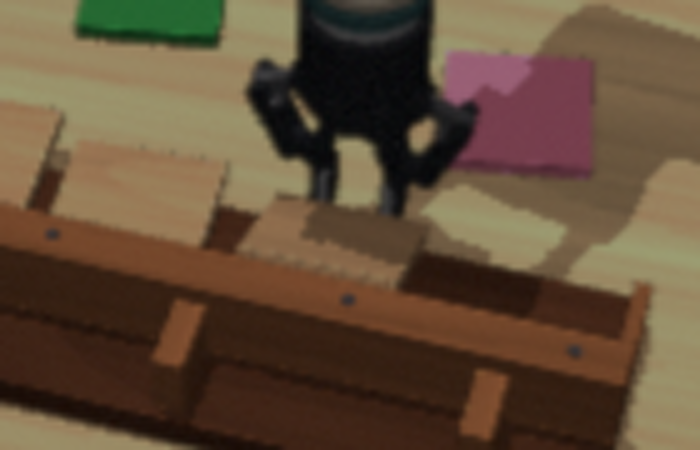

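{"fn": "send_rows", "kwargs": {"increments": [[0.35, 0, -0.03, 0, 0], [0.35, 0, -0.02, 0, 0], [0.35, -0.01, -0.01, -0.06, 0], [0.35, 0.06, 0, -0.06, 0], [0.35, 0.06, 0, -0.06, 0], [0.35, 0.06, 0, 0, 0]]}}

```text
clock: 7.18
position: [0.4206, 0.1046, 0.165]
ee_rot: [0.004, 0.715, 0.699, 0.005]
contact_force: [0.6, 0.1, 0.0]
width: 0.0299
```

```bash
python3 - <<'E'
from h import *
state()
im,_=snap('top','t6',(185,170,385,260),4)
snap('scene','s7',(230,170,370,260),5)
a=cv2.imread('pics/t6.png'); cv2.imwrite('pics/t6.png',cv2.convertScaleAbs(a,alpha=1.8))
E
```

```text
t 7.17 pos [0.4206 0.1046 0.165 ] phi 1.548 F [0.6 0.1 0. ] w 0.0299 q1 0.08 q6 -1.46
```

View pics/t6.png

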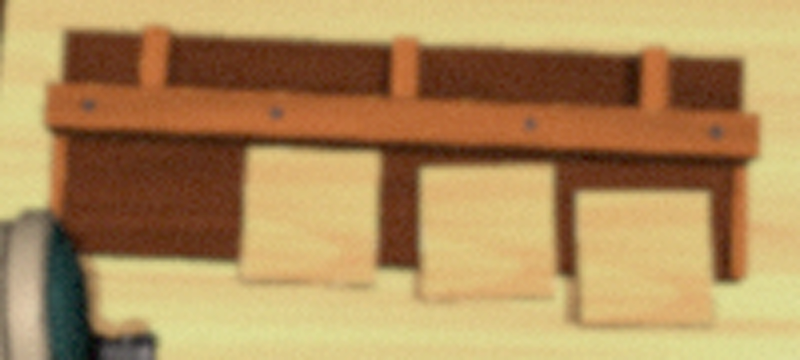

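View pics/s7.png

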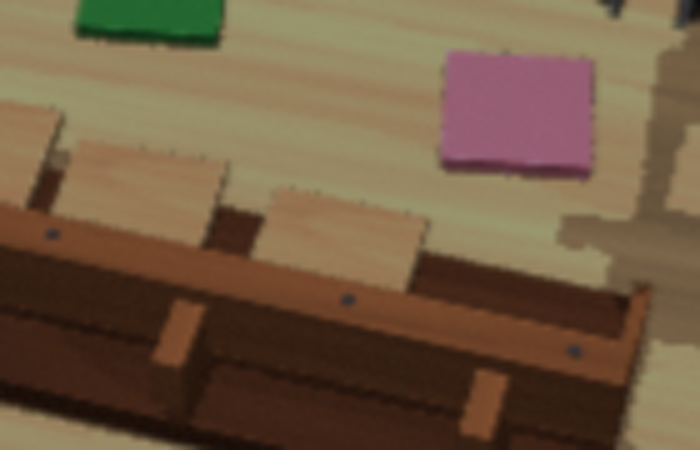

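```bash
cat >> h.py <<'E'
def tip(y,p=.002,dep=.010,hd=.011,ths=(4,9,15,22,30,38,46,54,62,70,77,83,88,90.)):
    """waypoints for tipping (after contact start)"""
    W=[]
    for t in np.radians(ths):
        xc=-(.092*np.cos(t)+.012*np.sin(t)); W.append((*fence(xc-hd+p,y),.022-dep+.092*np.sin(t),FY+np.pi/2,.35))
    return W
E
python3 - <<'E'
from h import *
state()
a=fence(-.115,.058)
plan([(*a,.10,1.551,.35),(*a,.012,1.551,.35)])
E
```

```text
t 7.28 pos [0.4174 0.1087 0.1623] phi 1.557 F [-0.  -1.  -0.3] w 0.0299 q1 0.09 q6 -1.47
[[0.35,-0.049,0.015,0.021,0.002],[0.35,-0.048,0.015,0.021,0.002],[0.35,-0.049,0.015,0.02,0.002],[0.35,0.0,0.0,0.044,0.0],[0.35,0.0,0.0,0.044,0.0]]
end [ 0.46   -0.0381  0.0123] 1.5506193765436773 5
```

{"fn": "send_rows", "kwargs": {"increments": [[0.35, -0.049, 0.015, 0.021, 0.002], [0.35, -0.048, 0.015, 0.021, 0.002], [0.35, -0.049, 0.015, 0.02, 0.002], [0.35, 0.0, 0.0, 0.044, 0.0], [0.35, 0.0, 0.0, 0.044, 0.0], [0.35, 0, 0, 0.001, 0], [0.35, 0, 0, 0, 0]]}}

```text
clock: 8.15
position: [0.4586, -0.0442, 0.0105]
ee_rot: [0.001, 0.717, 0.698, 0.001]
contact_force: [0.6, -0.2, 1.1]
width: 0.0299
```

```bash
python3 - <<'E'
from h import *
s=state()
plan([(*fence(-.101,.058),s['position'][2],FY+np.pi/2,.35)]+tip(.058,dep=.022-s['position'][2]))
E
```

```text
t 8.15 pos [ 0.4586 -0.0442  0.0105] phi 1.544 F [ 0.6 -0.2  1.1] w 0.0299 q1 -0.25 q6 -1.79
[[0.35,0.007,0.015,0.0,-0.007],[0.35,0.0,0.0,-0.006,0.0],[0.35,0.0,0.0,-0.008,0.0],[0.35,0.0,0.0,-0.01,0.0],[0.35,0.0,0.003,-0.01,0.0],[0.35,0.0,0.004,-0.012,0.0],[0.35,0.0,0.005,-0.011,0.0],[0.35,0.0,0.008,-0.009,0.0]]
[[0.35,0.0,0.009,-0.008,0.0],[0.35,0.0,0.01,-0.007,0.0],[0.35,0.0,0.011,-0.005,0.0],[0.35,0.0,0.01,-0.004,0.0],[0.35,0.0,0.009,-0.001,0.0],[0.35,0.0,0.008,-0.001,0.0],[0.35,0.0,0.003,0.0,0.0]]
end [ 0.5538 -0.0392  0.1025] 1.5508675784267925 15
```

{"fn": "send_rows", "kwargs": {"increments": [[0.35, 0.007, 0.01, 0.0, -0.007], [0.35, 0.0, 0.005, -0.001, 0.0], [0.35, 0.0, 0.0, -0.005, 0.0], [0.35, 0.0, 0.0, -0.008, 0.0], [0.35, 0.0, 0.0, -0.01, 0.0], [0.35, 0.0, 0.003, -0.01, 0.0]]}}

```text
clock: 8.9
position: [0.4742, -0.0367, 0.0444]
ee_rot: [-0.001, 0.714, 0.7, -0.001]
contact_force: [-5.8, 1.7, 1.9]
width: 0.0301
```

```bash
python3 - <<'E'
from h import *
state()
snap('scene','s8',(230,150,370,260),5)
E
```

```text
t 8.90 pos [ 0.4742 -0.0367  0.0444] phi 1.551 F [-5.8  1.7  1.9] w 0.0301 q1 -0.22 q6 -1.77
```

View pics/s8.png

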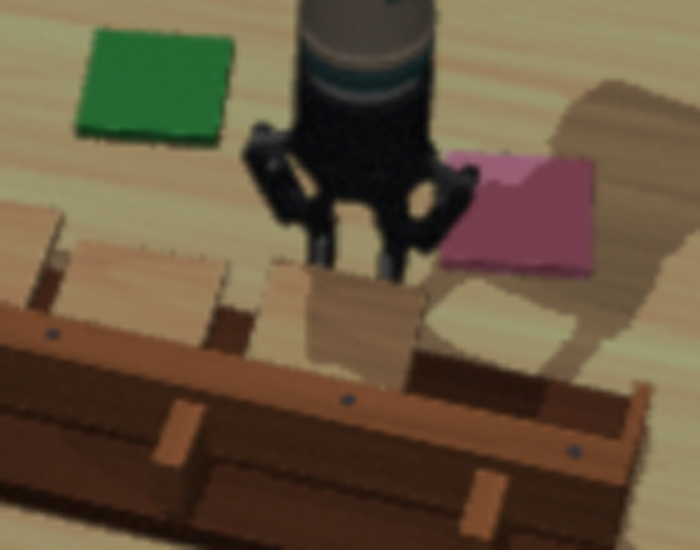

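{"fn": "send_rows", "kwargs": {"increments": [[0.35, 0, -0.008, 0.008, 0], [0.35, 0, -0.012, 0.015, 0], [0.35, 0, 0, 0.014, 0], [0.35, 0, 0, 0, 0]]}}

```text
clock: 9.45
position: [0.4566, -0.0371, 0.0065]
ee_rot: [0.001, 0.714, 0.7, 0.0]
contact_force: [-0.1, -0.2, 0.0]
width: 0.0302
```

```bash
python3 - <<'E'
from h import *
state()
snap('scene','s9',(230,150,370,260),5)
E
```

```text
t 9.45 pos [ 0.4566 -0.0371  0.0065] phi 1.551 F [-0.1 -0.2  0. ] w 0.0302 q1 -0.23 q6 -1.78
```

View pics/s9.png

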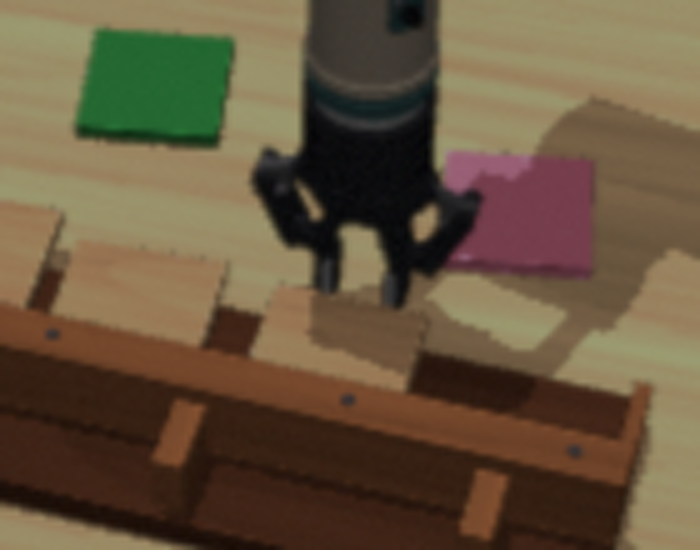

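{"fn": "send_rows", "kwargs": {"increments": [[0.35, 0, 0.011, 0, 0], [0.35, 0, 0.005, -0.001, 0], [0.35, 0, 0, 0, 0]]}}

```text
clock: 9.88
position: [0.4721, -0.0372, 0.0079]
ee_rot: [0.0, 0.714, 0.7, 0.0]
contact_force: [-1.1, -1.2, 1.2]
width: 0.0298
```

```bash
python3 - <<'E'
from h import *
s=state()
W=tip(.058,p=.002+.0,dep=.022-s['position'][2])
plan(W)
E
```

```text
t 9.88 pos [ 0.4721 -0.0372  0.0079] phi 1.551 F [-1.1 -1.2  1.2] w 0.0298 q1 -0.23 q6 -1.78
[[0.35,-0.001,0.001,-0.006,0.0],[0.35,0.0,0.0,-0.008,0.0],[0.35,0.0,0.001,-0.01,0.0],[0.35,0.0,0.002,-0.01,0.0],[0.35,0.0,0.004,-0.012,0.0],[0.35,0.0,0.006,-0.011,0.0],[0.35,0.0,0.008,-0.009,0.0],[0.35,0.0,0.008,-0.008,0.0]]
[[0.35,0.0,0.01,-0.007,0.0],[0.35,0.0,0.011,-0.005,0.0],[0.35,0.0,0.011,-0.004,0.0],[0.35,0.0,0.009,-0.001,0.0],[0.35,0.0,0.008,-0.001,0.0],[0.35,0.0,0.003,0.0,0.0]]
end [ 0.5541 -0.0398  0.0999] 1.5512723541271756 14
```

{"fn": "send_rows", "kwargs": {"increments": [[0.35, 0, 0.002, 0, 0], [0.35, 0, 0, 0, 0]]}}

```text
clock: 10.12
position: [0.4721, -0.037, 0.0076]
ee_rot: [-0.001, 0.714, 0.7, -0.001]
contact_force: [-4.6, -2.2, 2.3]
width: 0.0297
```

{"fn": "send_rows", "kwargs": {"increments": [[0.35, 0, 0.001, -0.004, 0], [0.35, 0, 0, -0.006, 0], [0.35, 0, 0.0, -0.008, 0], [0.35, 0, 0.001, -0.009, 0], [0.35, 0, 0, 0, 0]]}}

```text
clock: 10.75
position: [0.4731, -0.0367, 0.0347]
ee_rot: [-0.002, 0.714, 0.7, -0.001]
contact_force: [-5.9, -1.7, 0.4]
width: 0.0298
```

```bash
python3 - <<'E'
from h import *
state()
snap('scene','s10',(230,150,370,260),5)
E
```

```text
t 10.75 pos [ 0.4731 -0.0367  0.0347] phi 1.551 F [-5.9 -1.7  0.4] w 0.0298 q1 -0.22 q6 -1.77
```

View pics/s10.png

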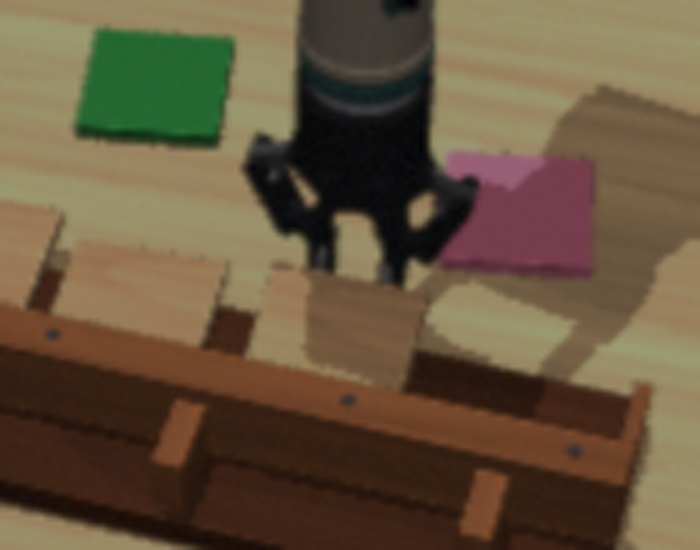

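```bash
python3 - <<'E'
from h import *
s=state(); p=s['position']
plan(tip(.058,p=.003,dep=.010,hd=.011,ths=(20,27,35,43,51,59,67,74,80,85,89,90)),start=(p[0]+.0025,p[1],p[2],phi(s['ee_rot'])))
E
```

```text
t 10.80 pos [ 0.473  -0.0367  0.0345] phi 1.551 F [-6.  -0.4  0.2] w 0.0297 q1 -0.22 q6 -1.77
[[0.35,-0.001,0.001,-0.009,0.001],[0.35,0.0,0.003,-0.01,0.0],[0.35,0.0,0.005,-0.011,0.0],[0.35,0.0,0.007,-0.01,0.0],[0.35,0.0,0.008,-0.009,0.0],[0.35,0.0,0.01,-0.007,0.0],[0.35,0.0,0.011,-0.006,0.0],[0.35,0.0,0.01,-0.004,0.0]]
[[0.35,0.0,0.009,-0.002,0.0],[0.35,0.0,0.008,-0.001,0.0],[0.35,0.0,0.006,-0.001,0.0],[0.35,0.0,0.002,0.0,0.0]]
end [ 0.5555 -0.0393  0.1045] 1.550423199708859 12
```

{"fn": "send_rows", "kwargs": {"increments": [[0.35, 0, 0.001, -0.009, 0], [0.35, 0, 0.003, -0.01, 0], [0.35, 0, 0.005, -0.011, 0], [0.35, 0, 0.007, -0.01, 0], [0.35, 0, 0.008, -0.009, 0]]}}

```text
clock: 11.42
position: [0.5023, -0.0377, 0.0852]
ee_rot: [0.002, 0.714, 0.7, 0.002]
contact_force: [-0.9, 0.0, -0.4]
width: 0.0299
```

```bash
python3 - <<'E'
from h import *
state()
snap('scene','s11',(230,150,370,260),5)
E
```

```text
t 11.43 pos [ 0.5023 -0.0377  0.0852] phi 1.551 F [-0.9  0.  -0.4] w 0.0299 q1 -0.21 q6 -1.76
```

View pics/s11.png

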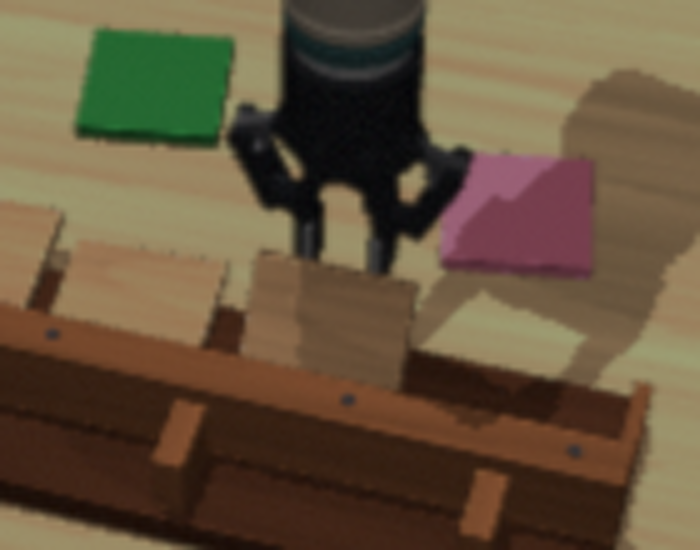

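```bash
python3 - <<'E'
from h import *
C=cam('scene')
for t in range(0,60,5):
    c,s=np.cos(np.radians(t)),np.sin(np.radians(t))
    print(t,((proj('scene',[(*fence(-.092*c,y),.022+.092*s+.012*c) for y in (.012,.104)],C)-[230,150])*5).round().tolist())
E
```

```text
0 [[273.0, 283.0], [425.0, 316.0]]
5 [[273.0, 274.0], [426.0, 307.0]]
10 [[272.0, 266.0], [426.0, 299.0]]
15 [[272.0, 260.0], [426.0, 293.0]]
20 [[270.0, 254.0], [425.0, 287.0]]
25 [[269.0, 250.0], [425.0, 283.0]]
30 [[267.0, 247.0], [424.0, 280.0]]
35 [[265.0, 245.0], [422.0, 278.0]]
40 [[263.0, 244.0], [421.0, 278.0]]
45 [[260.0, 244.0], [419.0, 278.0]]
50 [[257.0, 246.0], [416.0, 280.0]]
55 [[254.0, 249.0], [414.0, 284.0]]
```

{"fn": "send_rows", "kwargs": {"increments": [[0.35, 0, 0.01, -0.006, 0], [0.35, 0, 0.011, -0.005, 0], [0.35, 0, 0.01, -0.003, 0], [0.35, 0, 0.009, -0.001, 0], [0.35, 0, 0.007, 0, 0], [0.35, 0, 0.004, 0, 0], [0.35, 0, 0, 0, 0]]}}

```text
clock: 12.35
position: [0.5506, -0.0385, 0.0984]
ee_rot: [-0.0, 0.714, 0.7, -0.0]
contact_force: [-0.2, 0.3, -0.8]
width: 0.0298
```

```bash
python3 - <<'E'
from h import *
s=state(); R=np.array([[np.cos(FY),np.sin(FY)],[-np.sin(FY),np.cos(FY)]]);print(R@(s['position'][:2]-FO))
snap('scene','s12',(230,150,370,260),5)
E
```

```text
t 12.35 pos [ 0.5506 -0.0385  0.0984] phi 1.551 F [-0.2  0.3 -0.8] w 0.0298 q1 -0.20 q6 -1.75
[-0.0246  0.059 ]
```

View pics/s12.png

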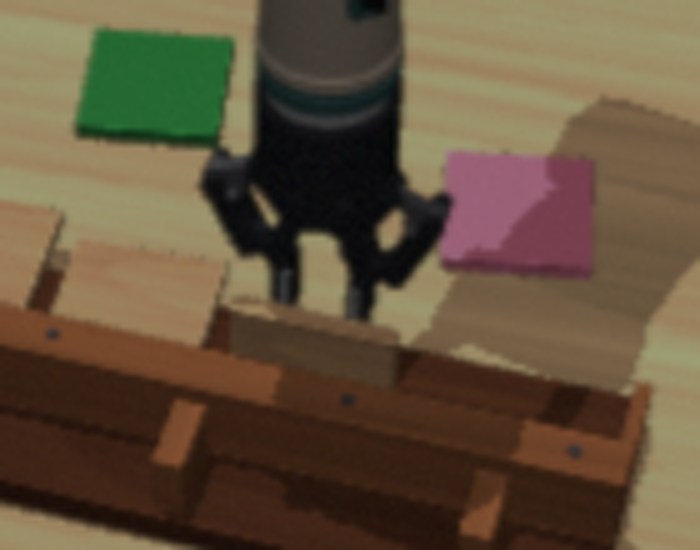

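{"fn": "send_rows", "kwargs": {"increments": [[0.35, 0, 0.002, 0, 0], [0.35, 0, 0.002, 0, 0], [0.35, 0, 0, 0, 0]]}}

```text
clock: 12.78
position: [0.5544, -0.0386, 0.0987]
ee_rot: [-0.0, 0.714, 0.7, -0.0]
contact_force: [-0.8, -0.0, 0.6]
width: 0.03
```

{"fn": "send_rows", "kwargs": {"increments": [[0.35, 0, 0.002, 0, 0], [0.35, 0, 0, 0, 0]]}}

```text
clock: 13.02
position: [0.5571, -0.0387, 0.0987]
ee_rot: [0.0, 0.714, 0.7, 0.0]
contact_force: [-0.2, 0.2, 0.8]
width: 0.0298
```

```bash
python3 - <<'E'
from h import *
s=state()
snap('scene','s13',(230,150,370,260),5)
C=cam('scene')
for z in(.102,.114,.126):print(((proj('scene',[(*fence(x,y),z) for y in (.012,.104) for x in (-.012,0)],C)-[230,150])*5).round().tolist())
E
```

```text
t 13.03 pos [ 0.5571 -0.0387  0.0987] phi 1.551 F [-0.2  0.2  0.8] w 0.0298 q1 -0.19 q6 -1.75
[[233.0, 305.0], [226.0, 321.0], [396.0, 341.0], [390.0, 357.0]]
[[232.0, 291.0], [226.0, 307.0], [396.0, 326.0], [391.0, 343.0]]
[[232.0, 276.0], [226.0, 292.0], [397.0, 312.0], [392.0, 328.0]]
```

View pics/s13.png

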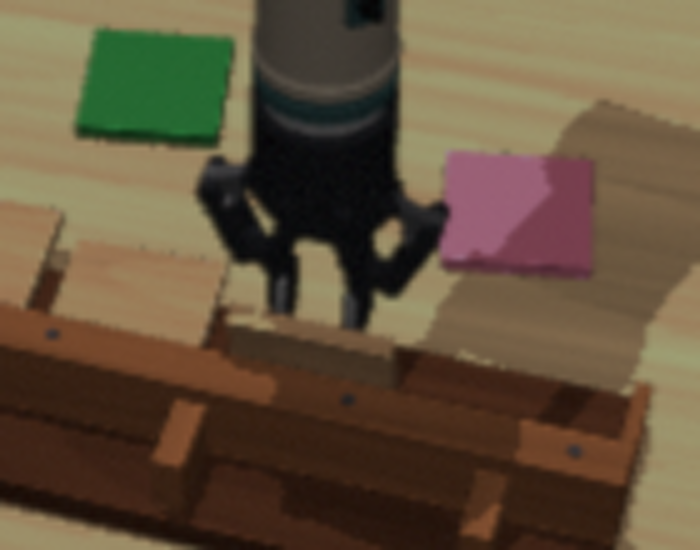

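{"fn": "send_rows", "kwargs": {"increments": [[0.35, 0, -0.015, 0, 0], [0.35, 0, -0.025, 0, 0], [0.35, 0, -0.01, 0.02, 0], [0.35, 0, 0, 0.04, 0], [0.35, 0, 0, 0.005, 0], [0.35, 0, 0, 0, 0]]}}

```text
clock: 13.82
position: [0.5065, -0.0377, 0.034]
ee_rot: [-0.0, 0.714, 0.7, 0.0]
contact_force: [-0.3, -0.4, 1.1]
width: 0.0301
```

```bash
python3 - <<'E'
from h import *
s=state()
snap('scene','s14',(230,150,370,260),5)
E
```

```text
t 13.82 pos [ 0.5065 -0.0377  0.034 ] phi 1.551 F [-0.3 -0.4  1.1] w 0.0301 q1 -0.21 q6 -1.76
```

View pics/s14.png

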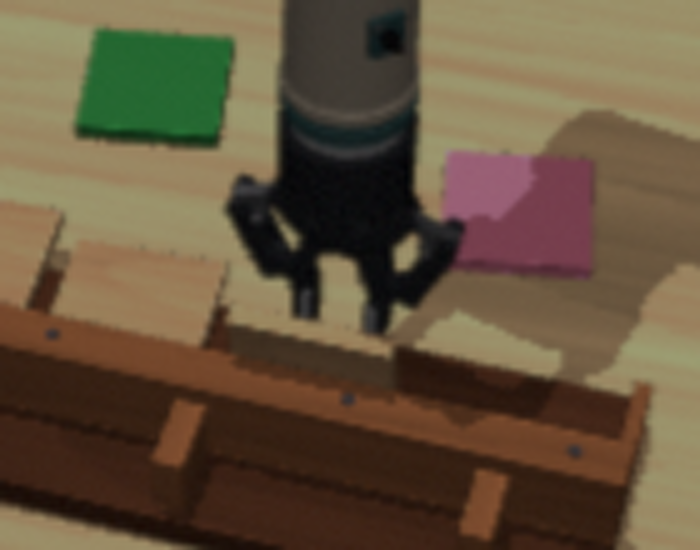

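{"fn": "send_rows", "kwargs": {"increments": [[0.35, 0, 0, -0.02, 0], [0.35, 0, 0.012, 0, 0], [0.35, 0, 0.012, 0, 0], [0.35, 0, 0.01, 0, 0], [0.35, 0, 0.006, 0, 0], [0.35, 0, 0.003, 0, 0], [0.35, 0, 0, 0, 0]]}}

```text
clock: 14.75
position: [0.5483, -0.0384, 0.053]
ee_rot: [-0.001, 0.714, 0.7, -0.001]
contact_force: [-1.4, 0.5, -0.4]
width: 0.03
```

```bash
python3 - <<'E'
from h import *
s=state()
snap('scene','s15',(230,150,370,260),5)
E
```

```text
t 14.75 pos [ 0.5483 -0.0384  0.053 ] phi 1.551 F [-1.4  0.5 -0.4] w 0.0300 q1 -0.20 q6 -1.75
```

View pics/s15.png

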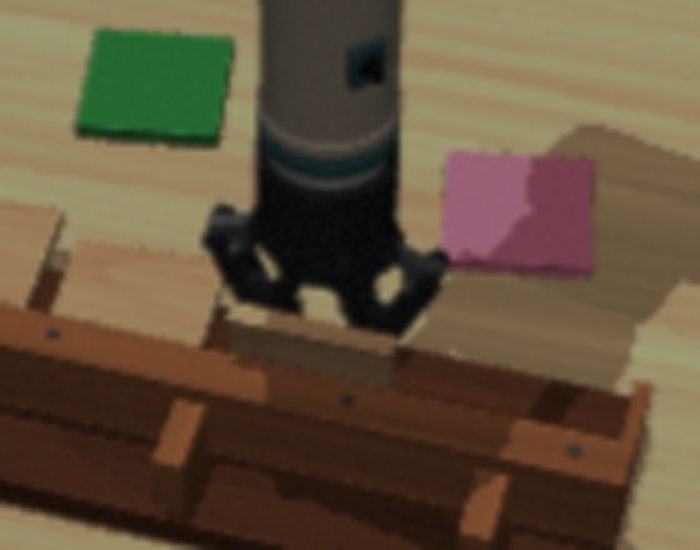

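{"fn": "send_rows", "kwargs": {"increments": [[0.35, 0, 0.002, 0, 0], [0.35, 0, 0.001, 0, 0], [0.35, 0, 0.0, 0, 0]]}}

```text
clock: 15.18
position: [0.5508, -0.0384, 0.0534]
ee_rot: [-0.001, 0.714, 0.7, -0.001]
contact_force: [-4.9, -0.6, 1.7]
width: 0.0296
```

{"fn": "send_rows", "kwargs": {"increments": [[0.35, 0, -0.01, 0, 0], [0.35, 0, -0.03, 0, 0], [0.35, 0, -0.03, -0.04, 0], [0.45, 0, 0, -0.06, 0.17], [0.45, 0, 0, -0.03, 0.18]]}}

```text
clock: 15.8
position: [0.4845, -0.0376, 0.1875]
ee_rot: [0.003, 0.827, 0.563, 0.003]
contact_force: [0.8, -0.4, -0.4]
width: 0.0388
```

```bash
python3 - <<'E'
from h import *
s=state()
snap('scene','s16',(230,150,370,260),5)
a=fence(-.006,.058)
plan([(*a,.19,FY,.5),(*a,.083,FY,.5)])
C=cam('scene')
for z in(.102,.114,.126):print(((proj('scene',[(*fence(x,y),z) for y in (.012,.104) for x in (-.012,0)],C)-[230,150])*5).round().tolist())
E
```

```text
t 15.80 pos [ 0.4845 -0.0376  0.1875] phi 1.195 F [ 0.8 -0.4 -0.4] w 0.0388 q1 -0.22 q6 -1.42
[[0.5,0.004,0.01,0.0,0.151],[0.5,0.005,0.009,0.0,0.151],[0.5,0.006,0.008,0.0,0.152],[0.5,0.007,0.007,0.0,0.151],[0.5,0.009,0.006,0.0,0.152],[0.5,0.009,0.005,0.0,0.151],[0.5,0.01,0.003,0.0,0.152],[0.5,0.01,0.001,0.0,0.151]]
[[0.5,0.0,0.0,0.054,0.0],[0.5,0.0,0.0,0.053,0.0]]
end [ 0.569  -0.0396  0.0835] -0.01994930485295915 10
[[233.0, 305.0], [226.0, 321.0], [396.0, 341.0], [390.0, 357.0]]
[[232.0, 291.0], [226.0, 307.0], [396.0, 326.0], [391.0, 343.0]]
[[232.0, 276.0], [226.0, 292.0], [397.0, 312.0], [392.0, 328.0]]
```

View pics/s16.png

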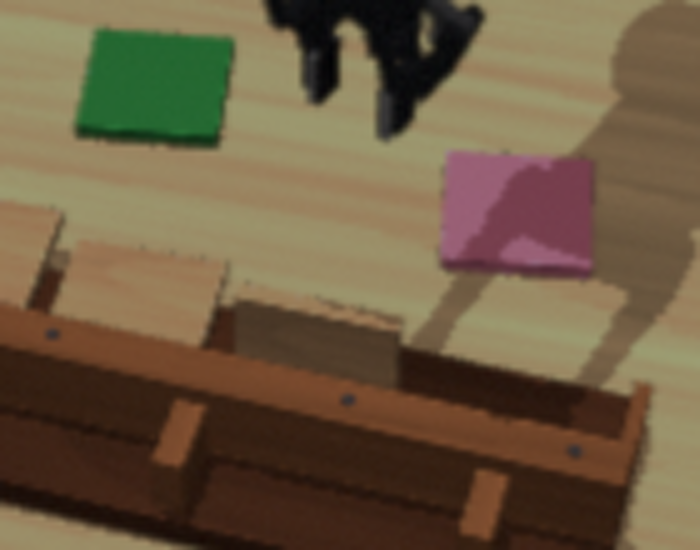

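{"fn": "send_rows", "kwargs": {"increments": [[0.55, 0.004, 0.01, 0.0, 0.151], [0.55, 0.005, 0.009, 0.0, 0.151], [0.55, 0.006, 0.008, 0.0, 0.152], [0.55, 0.007, 0.007, 0.0, 0.151], [0.55, 0.009, 0.006, 0.0, 0.152], [0.55, 0.009, 0.005, 0.0, 0.151], [0.55, 0.008, 0.003, 0.0, 0.152], [0.55, 0.008, 0.001, 0.0, 0.151]]}}

```text
clock: 16.85
position: [0.5622, -0.039, 0.1838]
ee_rot: [0.0, 1.0, -0.007, 0.001]
contact_force: [-0.4, -0.4, -0.1]
width: 0.0468
```

{"fn": "send_rows", "kwargs": {"increments": [[0.55, 0, 0, 0.05, 0], [0.55, 0, 0, 0.04, 0], [0.55, 0, 0, 0.01, 0], [0.55, 0, 0, 0, 0]]}}

```text
clock: 17.35
position: [0.5618, -0.039, 0.0839]
ee_rot: [-0.0, 1.0, -0.005, 0.0]
contact_force: [0.6, -0.2, 0.3]
width: 0.0465
```

```bash
python3 - <<'E'
from h import *
s=state()
snap('scene','s17',(230,150,370,260),5)
E
```

```text
t 17.35 pos [ 0.5618 -0.039   0.0839] phi -0.010 F [ 0.6 -0.2  0.3] w 0.0465 q1 -0.19 q6 -0.18
```

View pics/s17.png

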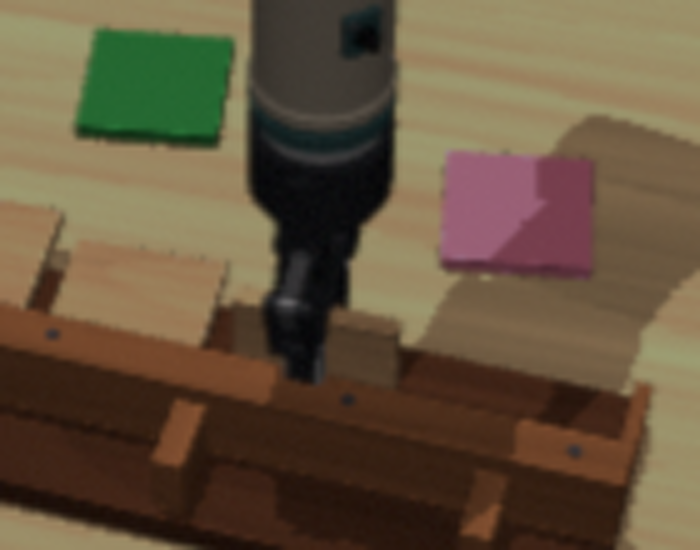

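{"fn": "send_rows", "kwargs": {"increments": [[0.55, 0.005, 0, 0, 0.01], [0.3, 0, 0, 0, 0], [0.0, 0, 0, 0, 0], [0.0, 0, 0, 0, 0], [0.0, 0, 0, 0, 0]], "squeeze": 40}}

```text
clock: 18.02
position: [0.5663, -0.039, 0.0845]
ee_rot: [0.0, 1.0, -0.01, 0.0]
contact_force: [-1.7, -0.1, 6.1]
width: 0.0114
```

{"fn": "send_rows", "kwargs": {"increments": [[0.0, 0, 0, -0.02, 0], [0.0, 0, 0, -0.04, 0], [0.0, 0, 0, -0.05, 0], [0.0, 0, 0, -0.02, 0], [0.0, 0, 0, 0, 0]]}}

```text
clock: 18.65
position: [0.5672, -0.0391, 0.2151]
ee_rot: [0.0, 1.0, -0.01, 0.002]
contact_force: [-0.8, -1.3, -1.2]
width: 0.0115
```

```bash
python3 - <<'E'
from h import *
s=state()
snap('scene','s18',(200,90,400,260),4)
snap('wrist','w18')
E
```

```text
t 18.65 pos [ 0.5672 -0.0391  0.2151] phi -0.020 F [-0.8 -1.3 -1.2] w 0.0115 q1 -0.19 q6 -0.17
```

View pics/s18.png

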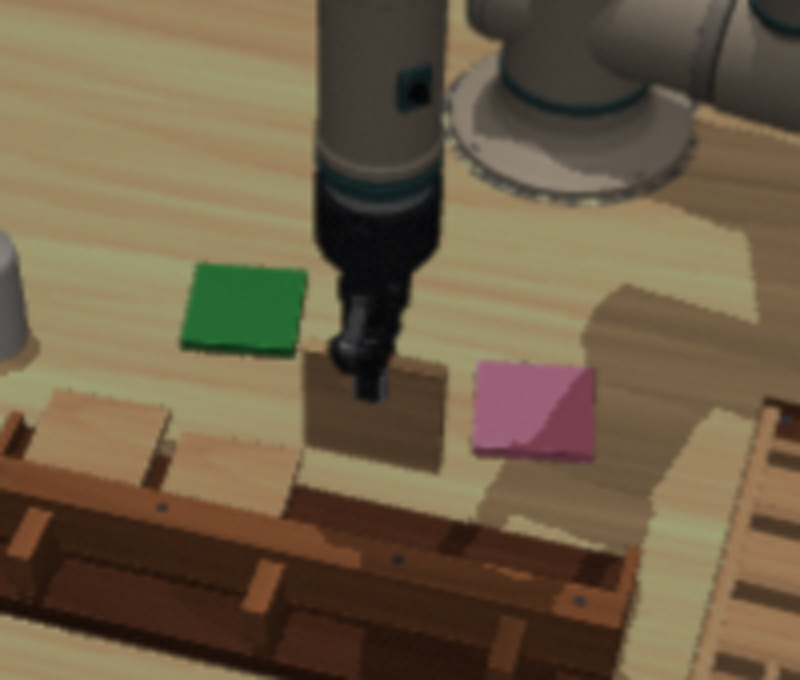

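View pics/w18.png

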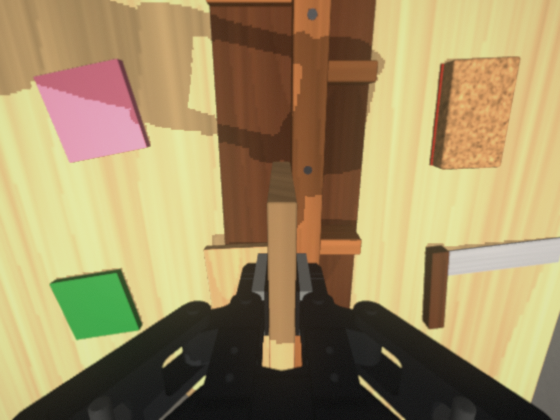

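```bash
cat >> h.py <<'E'
def rackpt(x,y,z): return (*rack(x,y),z)
E
python3 - <<'E'
from h import *
s=state(); p=s['position']; C=cam('scene')
for dy in (-.004,0,.004):
    q=proj('scene',[(p[0]+x,p[1]+dy+y,p[2]+z) for x,z in((.006,.0295),(.006,-.0625)) for y in(-.046,.046)],C)
    print(dy,((q-[200,90])*4).round().tolist())
b=rack(.096,-.002)
plan([(.53,.12,.235,-.04,0),(*b,.235,RY,0),(*b,.135,RY,0)])
E
```

```text
t 18.75 pos [ 0.5655 -0.0388  0.2125] phi -0.020 F [ 0.8 -0.  -1.1] w 0.0111 q1 -0.19 q6 -0.17
-0.004 [[295.0, 348.0], [438.0, 375.0], [297.0, 446.0], [432.0, 473.0]]
0 [[301.0, 349.0], [444.0, 376.0], [303.0, 447.0], [438.0, 474.0]]
0.004 [[308.0, 350.0], [450.0, 377.0], [309.0, 448.0], [444.0, 475.0]]
[[0.0,-0.013,-0.053,-0.008,0.007],[0.0,-0.013,-0.052,-0.007,0.006],[0.0,-0.014,-0.053,-0.008,0.007],[0.0,0.023,-0.046,0.0,0.007],[0.0,0.023,-0.046,0.0,0.006],[0.0,0.023,-0.047,0.0,0.007],[0.0,0.0,0.0,0.05,0.0],[0.0,0.0,0.0,0.05,0.0]]
end [0.6051 0.2559 0.1355] -0.06003715153969375 8
```

{"fn": "send_rows", "kwargs": {"increments": [[0.0, -0.013, -0.053, -0.008, 0.007], [0.0, -0.013, -0.052, -0.007, 0.006], [0.0, -0.014, -0.053, -0.008, 0.007], [0.0, 0.023, -0.046, 0.0, 0.007], [0.0, 0.023, -0.046, 0.0, 0.006], [0.0, 0.023, -0.047, 0.0, 0.007], [0.0, 0.0, 0.0, 0.05, 0.0], [0.0, 0.0, 0.0, 0.045, 0.0]]}}

```text
clock: 19.75
position: [0.6048, 0.2562, 0.1378]
ee_rot: [0.001, 1.0, -0.029, -0.002]
contact_force: [-0.2, -0.2, -0.4]
width: 0.0115
```

{"fn": "send_rows", "kwargs": {"increments": [[0, 0, 0, 0, 0], [0, 0, 0, 0, 0]]}}

```text
clock: 20.0
position: [0.6065, 0.2558, 0.1422]
ee_rot: [-0.0, 1.0, -0.03, 0.0]
contact_force: [1.2, 1.0, 0.2]
width: 0.0112
```

```bash
python3 - <<'E'
from h import *
s=state(); b=rack(.096,-.002); print(b)
snap('scene','s19',(330,150,460,310),4)
snap('wrist','w19')
im,_=snap('top','t19',(105,145,205,310),4)
E
```

```text
t 20.00 pos [0.6065 0.2558 0.1422] phi -0.060 F [1.2 1.  0.2] w 0.0112 q1 0.29 q6 0.35
[0.6052 0.2556]
```

View pics/s19.png

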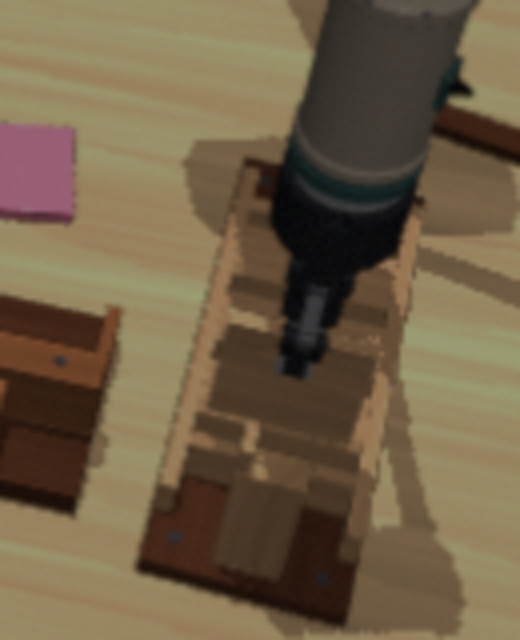

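View pics/w19.png

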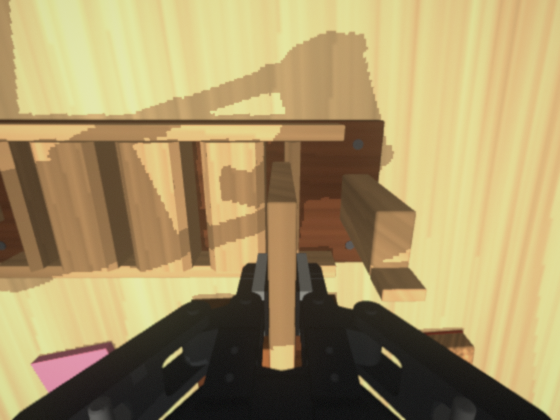

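```bash
cat >> h.py <<'E'
def overlay(n,name,crop=None,k=1,slots=(-.096,-.032,.032,.096)):
    C=cam(n); im=np.ascontiguousarray(manip.get_image(n)[:,:,::-1]); cv2.imwrite(f'pics/{name}_raw.png',im)
    x0,y0,x1,y1=crop or (0,0,560,420)
    o=cv2.resize(im[y0:y1,x0:x1],None,fx=k,fy=k,interpolation=cv2.INTER_CUBIC)
    def L(P,c):
        q=(proj(n,P,C)-[x0,y0]+.5)*k
        cv2.polylines(o,[np.round(q*8).astype(int).reshape(-1,1,2)],False,c,1,cv2.LINE_AA,3)
    for s in slots:
        for dx in(-.008,.008): L([rackpt(s+dx,-.054,.052),rackpt(s+dx,.054,.052)],(0,0,255))
    for a in(-.19,.19): L([rackpt(a,-.068,.018),rackpt(a,.068,.018)],(255,0,0))
    L([rackpt(-.19,-.068,.018),rackpt(.19,-.068,.018)],(255,0,0)); L([rackpt(-.19,.068,.018),rackpt(.19,.068,.018)],(255,0,0))
    cv2.imwrite(f'pics/{name}.png',o); return im,C
E
python3 - <<'E'
from h import *
overlay('wrist','w20',(160,80,460,320),2.6)
E
```

```text
(no output)
```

View pics/w20.png

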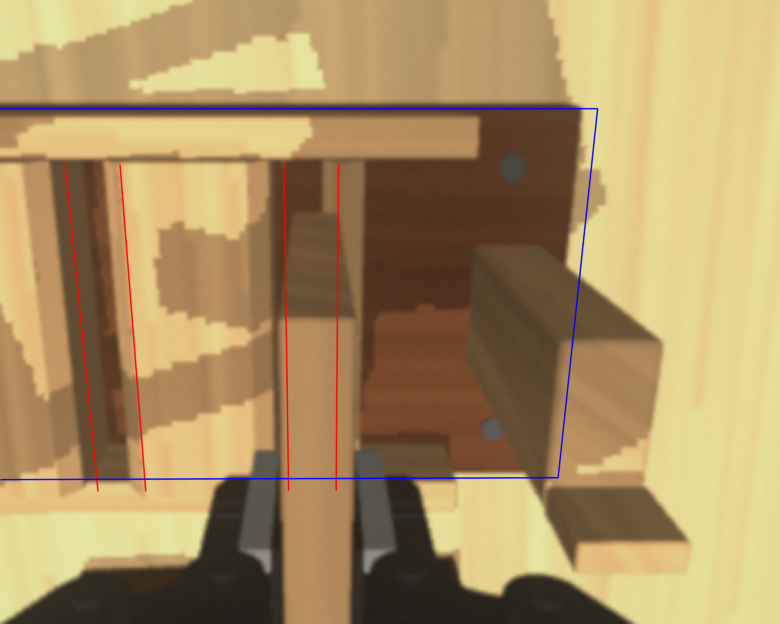

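```bash
python3 - <<'E'
from h import *
s=state(); p=s['position'];f=phi(s['ee_rot'])
C=cam('wrist'); u=np.array([np.cos(f),np.sin(f),0]);v=np.array([-np.sin(f),np.cos(f),0])
for z in(.0295,-.0625):
  print(((proj('wrist',[p+u*x+v*(y+.001)+[0,0,z] for y in(-.046,.046) for x in(-.006,.006)],C)-[160,80]+.5)*2.6).round())
im=cv2.imread('pics/w20_raw.png')[120:190,220:320]
cv2.imwrite('pics/w20c.png',cv2.resize(im,None,fx=8,fy=8,interpolation=cv2.INTER_CUBIC))
E
```

```text
t 20.20 pos [0.6071 0.2559 0.1439] phi -0.060 F [ 0.1 -0.2 -0.9] w 0.0114 q1 0.29 q6 0.35
[[289. 783.]
 [353. 783.]
 [282. 313.]
 [361. 313.]]
[[298. 518.]
 [339. 518.]
 [295. 210.]
 [341. 210.]]
```

View pics/w20c.png

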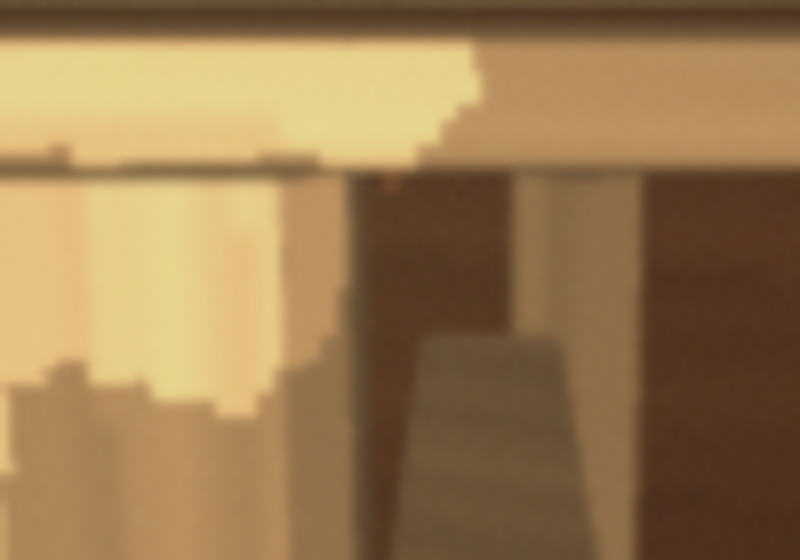

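```bash
sed -i 's/^RO=.*/RO=np.array([.505,.2637]); RY0=-.06/' h.py; sed -i 's/^RO=np.array(\[.505,.2637\]); RY0=-.06/RO=np.array([.505,.2637]); RY=-.060/' h.py; grep -n "^RO" h.py; grep -n "RY=-" h.py
```

```text
23:RO=np.array([.505,.2637]); RY=-.060
23:RO=np.array([.505,.2637]); RY=-.060
```

{"fn": "send_rows", "kwargs": {"increments": [[0, -0.005, 0, 0.02, 0], [0, 0, 0, 0.01, 0], [0, 0, 0, 0, 0]]}}

```text
clock: 20.58
position: [0.6008, 0.2559, 0.1115]
ee_rot: [0.0, 1.0, -0.03, -0.0]
contact_force: [-0.4, -0.8, -0.1]
width: 0.0111
```

```bash
python3 - <<'E'
from h import *
state()
overlay('wrist','w21',(160,80,460,320),2.6)
im=cv2.imread('pics/w21_raw.png')[110:190,220:320]
cv2.imwrite('pics/w21c.png',cv2.resize(im,None,fx=7,fy=7,interpolation=cv2.INTER_CUBIC))
E
```

```text
t 20.57 pos [0.6008 0.2559 0.1115] phi -0.060 F [-0.4 -0.8 -0.1] w 0.0111 q1 0.30 q6 0.36
```

View pics/w21c.png

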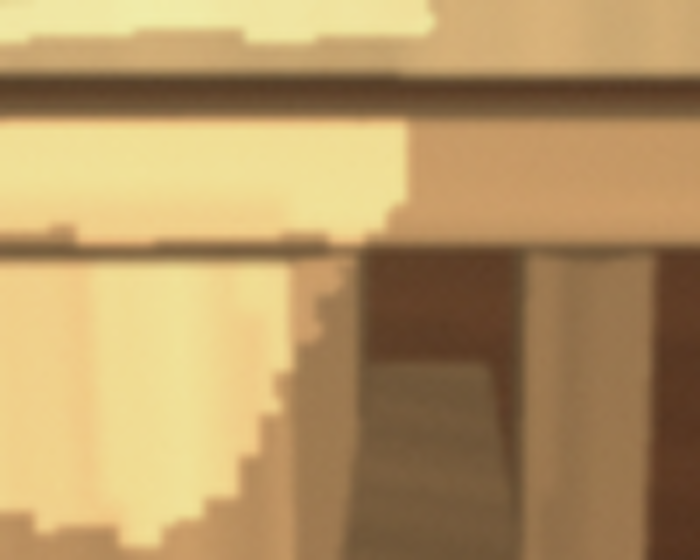

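View pics/w21.png

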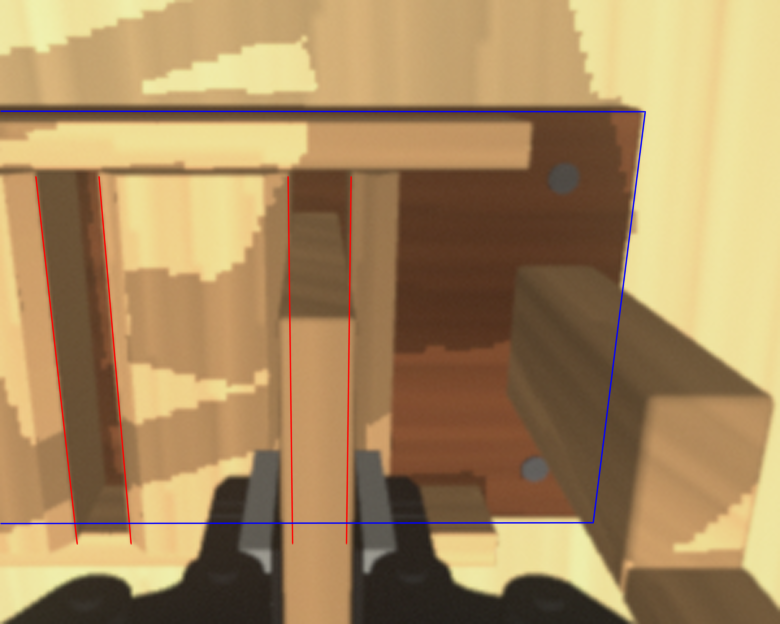

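{"fn": "send_rows", "kwargs": {"increments": [[0, 0.001, 0, 0.01, 0], [0, 0, 0, 0.008, 0], [0, 0, 0, 0.006, 0], [0, 0, 0, 0.004, 0], [0, 0, 0, 0.002, 0], [0, 0, 0, 0, 0]]}}

```text
clock: 21.38
position: [0.6019, 0.256, 0.0816]
ee_rot: [-0.0, 1.0, -0.03, -0.0]
contact_force: [0.5, -0.4, -0.6]
width: 0.0113
```

{"fn": "send_rows", "kwargs": {"increments": [[0, 0, 0, 0.001, 0], [0.0, 0, 0, 0, 0], [0.4, 0, 0, 0, 0], [0.4, 0, 0, 0, 0], [0.4, 0, 0, 0, 0], [0.4, 0, 0, -0.03, 0], [0.4, 0, 0, -0.06, 0], [0.4, 0, 0, -0.06, 0]]}}

```text
clock: 22.38
position: [0.6016, 0.2558, 0.2319]
ee_rot: [0.0, 1.0, -0.03, -0.0]
contact_force: [1.2, 0.7, -0.9]
width: 0.0342
```

```bash
python3 - <<'E'
from h import *
state()
overlay('wrist','w22',(160,80,460,320),2.6)
snap('scene','s22',(230,150,450,310),3.5)
E
```

```text
t 22.38 pos [0.6016 0.2558 0.2319] phi -0.060 F [ 1.2  0.7 -0.9] w 0.0342 q1 0.30 q6 0.36
```

View pics/w22.png

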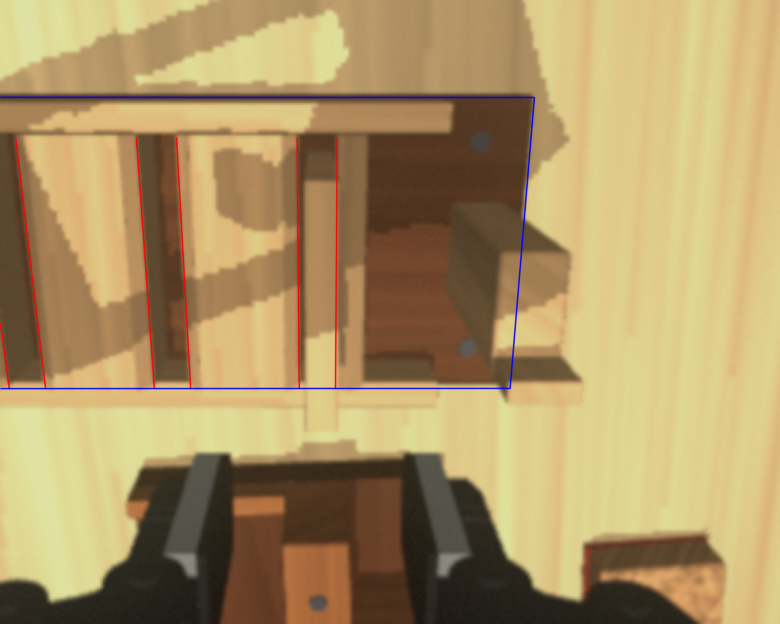

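View pics/s22.png

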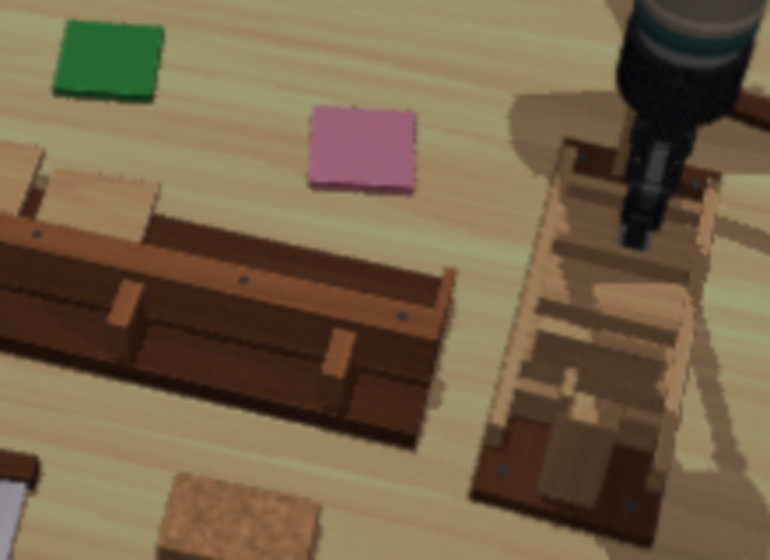

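```bash
python3 - <<'E'
from h import *
snap('top','t23',(185,170,385,260),4)
a=cv2.imread('pics/t23.png'); cv2.imwrite('pics/t23.png',cv2.convertScaleAbs(a,alpha=1.8))
a=fence(-.125,-.0605)
plan([(.48,.12,.21,.7,.35),(*a,.21,FY+np.pi/2,.35),(*a,.008,FY+np.pi/2,.35)])
E
```

```text
[[0.35,-0.023,0.029,0.005,-0.152],[0.35,-0.027,0.025,0.005,-0.152],[0.35,-0.031,0.02,0.005,-0.152],[0.35,-0.033,0.016,0.005,-0.152],[0.35,-0.036,0.01,0.006,-0.152],[0.35,-0.034,0.032,0.0,-0.142],[0.35,-0.038,0.027,0.0,-0.142],[0.35,-0.041,0.021,0.0,-0.142]]
[[0.35,-0.044,0.015,0.0,-0.142],[0.35,-0.045,0.008,0.0,-0.141],[0.35,-0.046,0.002,0.0,-0.142],[0.35,0.0,0.0,0.05,0.0],[0.35,0.0,0.0,0.051,0.0],[0.35,0.0,0.0,0.05,0.0],[0.35,0.0,0.0,0.051,0.0]]
end [ 0.4474 -0.1557  0.0075] 1.5510306131382836 15
```

View pics/t23.png

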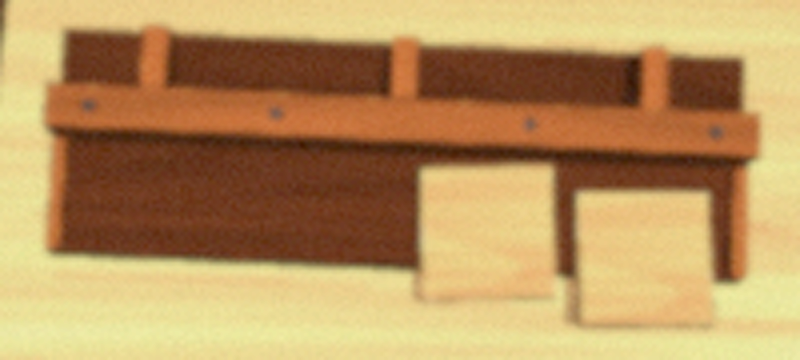

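Fronts unmoved. Go to the middle one.

{"fn": "send_rows", "kwargs": {"increments": [[0.35, -0.023, 0.029, 0.005, -0.152], [0.35, -0.027, 0.025, 0.005, -0.152], [0.35, -0.031, 0.02, 0.005, -0.152], [0.35, -0.033, 0.016, 0.005, -0.152], [0.35, -0.036, 0.01, 0.006, -0.152], [0.35, -0.034, 0.032, 0.0, -0.142], [0.35, -0.038, 0.027, 0.0, -0.142], [0.35, -0.041, 0.021, 0.0, -0.142]]}}

```text
clock: 23.52
position: [0.4605, -0.0203, 0.2034]
ee_rot: [-0.001, 0.844, 0.536, -0.001]
contact_force: [0.5, 0.2, 0.1]
width: 0.03
```

{"fn": "send_rows", "kwargs": {"increments": [[0.35, -0.044, 0.015, 0.0, -0.142], [0.35, -0.045, 0.008, 0.0, -0.141], [0.35, -0.046, 0.002, 0.0, -0.142], [0.35, 0.0, 0.0, 0.05, 0.0], [0.35, 0.0, 0.0, 0.051, 0.0], [0.35, 0.0, 0.0, 0.05, 0.0], [0.35, 0.0, 0.0, 0.047, 0.0], [0.35, 0, 0, 0, 0]]}}

```text
clock: 24.52
position: [0.4422, -0.1549, 0.0037]
ee_rot: [-0.004, 0.714, 0.7, -0.001]
contact_force: [-0.3, 0.3, 0.2]
width: 0.0299
```

```bash
python3 - <<'E'
from h import *
s=state(); print(fence(-.103,-.0605))
snap('scene','s24',(150,130,320,260),4)
E
```

```text
t 24.52 pos [ 0.4422 -0.1549  0.0037] phi 1.551 F [-0.3  0.3  0.2] w 0.0299 q1 -0.49 q6 -2.04
[ 0.4698 -0.1564]
```

View pics/s24.png

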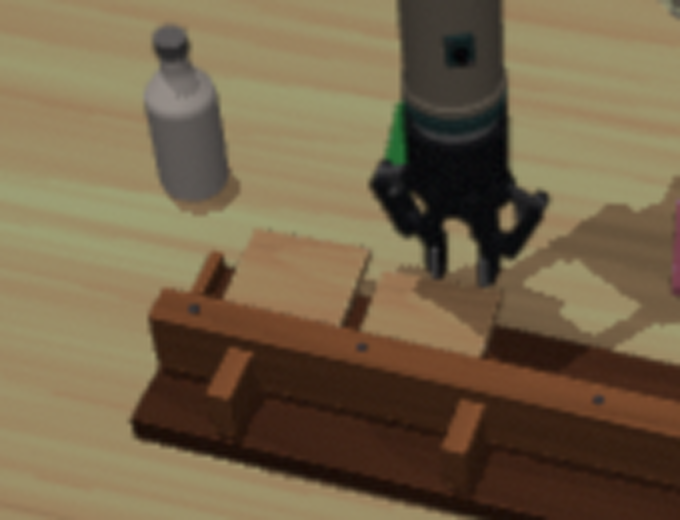

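```bash
python3 - <<'E'
from h import *
def q(P): return ((proj('scene',P)-[150,130]+.5)*4).round().tolist()
print(q([(*fence(-.098,y),.034) for y in (-.1065,-.0145)]))
print(q([(.4422+.011,-.1549+d,.010) for d in(-.022,.022)]), q([(.4422+.011,-.1549+d,.034) for d in(-.022,.022)]))
E
```

```text
[[390.0, 269.0], [508.0, 295.0]]
[[432.0, 278.0], [488.0, 289.0]] [[431.0, 256.0], [487.0, 267.0]]
```

{"fn": "send_rows", "kwargs": {"increments": [[0.35, -0.004, 0.006, -0.004, 0], [0.35, 0, 0.007, 0, 0], [0.35, 0, 0.006, 0, 0], [0.35, 0, 0.005, -0.001, 0], [0.35, 0, 0.004, 0, 0], [0.35, 0, 0, 0, 0]]}}

```text
clock: 25.32
position: [0.4696, -0.1604, 0.0115]
ee_rot: [-0.003, 0.714, 0.701, -0.002]
contact_force: [-8.6, -2.2, 6.3]
width: 0.0297
```

```bash
python3 - <<'E'
from h import *
state()
snap('scene','s25',(150,130,320,260),4)
def q(P): return ((proj('scene',P)-[150,130]+.5)*4).round().tolist()
for t in (-20,-10,0,10): print(t,q([(*fence(-.092,y),.034+.0) for y in (-.1105,-.0185)]))
E
```

```text
t 25.32 pos [ 0.4696 -0.1604  0.0115] phi 1.553 F [-8.6 -2.2  6.3] w 0.0297 q1 -0.47 q6 -2.02
-20 [[383.0, 274.0], [501.0, 299.0]]
-10 [[383.0, 274.0], [501.0, 299.0]]
0 [[383.0, 274.0], [501.0, 299.0]]
10 [[383.0, 274.0], [501.0, 299.0]]
```

View pics/s25.png

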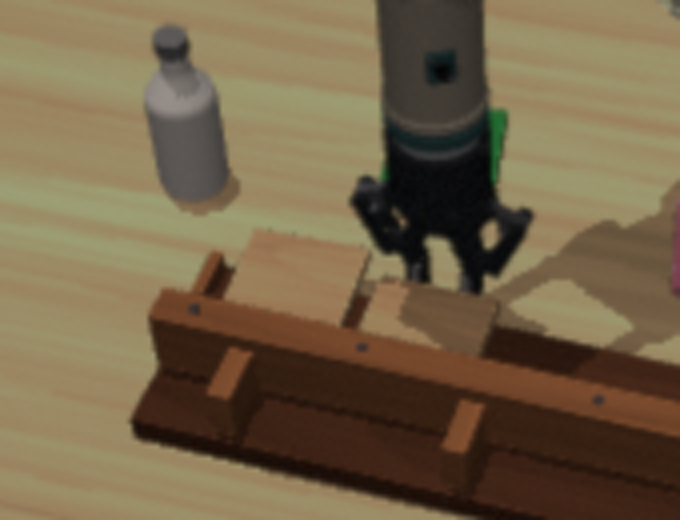

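{"fn": "send_rows", "kwargs": {"increments": [[0.35, 0, 0.0, -0.004, 0], [0.35, 0, 0, -0.006, 0], [0.35, 0, 0.0, -0.008, 0], [0.35, 0, 0.001, -0.009, 0], [0.35, 0, 0, 0, 0]]}}

```text
clock: 26.0
position: [0.4705, -0.1602, 0.0384]
ee_rot: [-0.003, 0.714, 0.7, -0.002]
contact_force: [-6.0, -0.9, 0.5]
width: 0.0299
```

```bash
cat >> h.py <<'E'
def thetas(y,off,crop,k,ts):
    x0,y0=crop[:2]
    for t in ts:
        c,s=np.cos(np.radians(t)),np.sin(np.radians(t))
        print(t,((proj('scene',[(*fence(-.092*c,y+d),.022+.092*s+.012*c) for d in (-.046,.046)])-[x0,y0]+.5)*k+off).round().tolist())
E
python3 - <<'E'
from h import *
state()
snap('scene','s26',(150,130,320,260),4)
thetas(-.0645,np.array([0,3]),(150,130),4,(0,8,12,16,20,24,30))
E
```

```text
t 26.00 pos [ 0.4705 -0.1602  0.0384] phi 1.552 F [-6.  -0.9  0.5] w 0.0299 q1 -0.47 q6 -2.02
0 [[383.0, 277.0], [501.0, 302.0]]
8 [[381.0, 266.0], [500.0, 292.0]]
12 [[380.0, 261.0], [500.0, 287.0]]
16 [[379.0, 257.0], [499.0, 283.0]]
20 [[378.0, 254.0], [498.0, 280.0]]
24 [[376.0, 251.0], [497.0, 277.0]]
30 [[374.0, 247.0], [495.0, 273.0]]
```

View pics/s26.png

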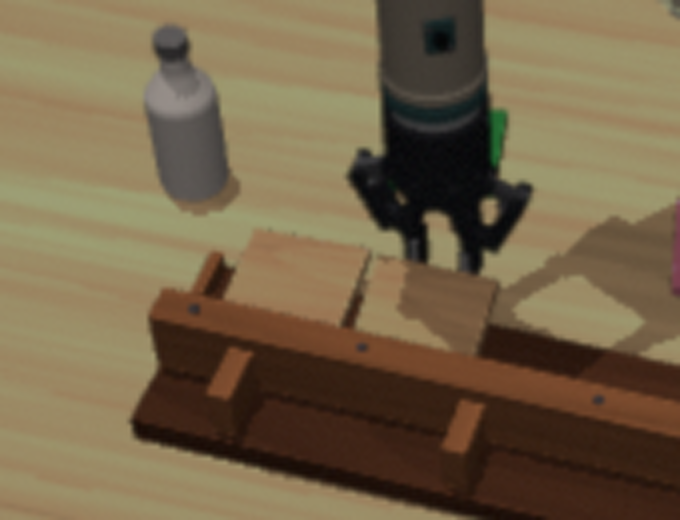

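{"fn": "send_rows", "kwargs": {"increments": [[0.35, 0, 0.001, -0.008, 0], [0.35, 0, 0.003, -0.01, 0], [0.35, 0, 0.005, -0.011, 0], [0.35, 0, 0.007, -0.01, 0], [0.35, 0, 0.008, -0.008, 0]]}}

```text
clock: 26.68
position: [0.4987, -0.1614, 0.0865]
ee_rot: [0.0, 0.714, 0.7, 0.0]
contact_force: [-0.7, 1.7, 0.5]
width: 0.0294
```

```bash
python3 - <<'E'
from h import *
state()
snap('scene','s27',(150,130,320,260),4)
thetas(-.0645,np.array([0,3]),(150,130),4,(35,40,45,50,55,60))
E
```

```text
t 26.68 pos [ 0.4987 -0.1614  0.0865] phi 1.551 F [-0.7  1.7  0.5] w 0.0294 q1 -0.45 q6 -2.00
35 [[371.0, 246.0], [493.0, 272.0]]
40 [[368.0, 245.0], [491.0, 271.0]]
45 [[365.0, 245.0], [488.0, 272.0]]
50 [[362.0, 247.0], [486.0, 273.0]]
55 [[359.0, 249.0], [483.0, 276.0]]
60 [[355.0, 252.0], [480.0, 279.0]]
```

View pics/s27.png

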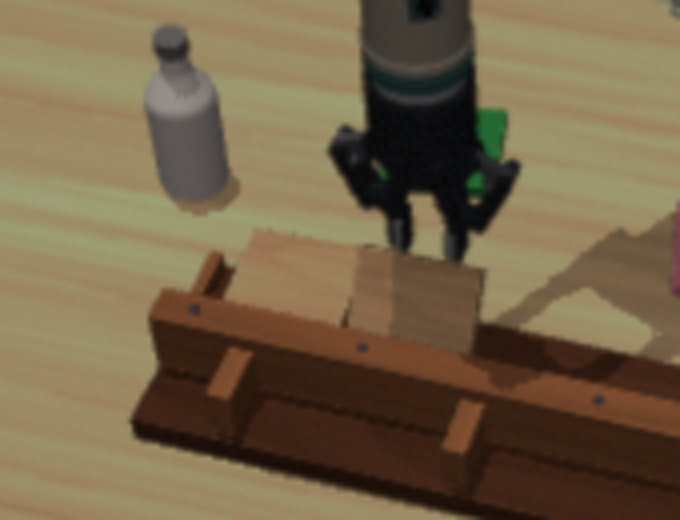

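{"fn": "send_rows", "kwargs": {"increments": [[0.35, 0, 0.01, -0.005, 0], [0.35, 0, 0.011, -0.004, 0], [0.35, 0, 0.01, -0.002, 0], [0.35, 0, 0.009, 0, 0], [0.35, 0, 0.006, 0, 0], [0.35, 0, 0.0, 0, 0]]}}

```text
clock: 27.48
position: [0.5444, -0.1623, 0.0964]
ee_rot: [-0.0, 0.714, 0.7, -0.0]
contact_force: [-0.3, 0.4, -0.1]
width: 0.0297
```

{"fn": "send_rows", "kwargs": {"increments": [[0.35, 0, -0.01, 0, 0], [0.35, 0, -0.02, 0, 0], [0.35, 0, -0.01, 0.03, 0], [0.35, 0, 0, 0.016, 0], [0.35, 0, 0.015, 0, 0], [0.35, 0, 0.015, 0, 0], [0.35, 0, 0.008, 0, 0], [0.35, 0, 0, 0, 0]]}}

```text
clock: 28.48
position: [0.5434, -0.1625, 0.0511]
ee_rot: [0.001, 0.714, 0.7, 0.0]
contact_force: [-1.3, 0.8, -0.2]
width: 0.0298
```

```bash
python3 - <<'E'
from h import *
state()
snap('scene','s28',(150,130,320,260),4)
E
```

```text
t 28.48 pos [ 0.5434 -0.1625  0.0511] phi 1.552 F [-1.3  0.8 -0.2] w 0.0298 q1 -0.41 q6 -1.96
```

View pics/s28.png

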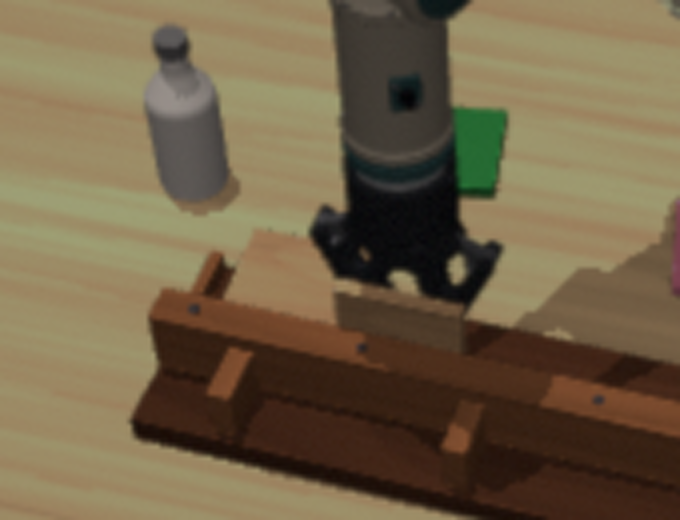

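Upright. Press it flush low on the face.

{"fn": "send_rows", "kwargs": {"increments": [[0.35, 0, 0.003, 0, 0], [0.35, 0, 0.003, 0, 0], [0.35, 0, 0.0, 0, 0]]}}

```text
clock: 28.9
position: [0.5478, -0.1623, 0.051]
ee_rot: [-0.0, 0.714, 0.7, -0.0]
contact_force: [-2.4, 0.3, 4.6]
width: 0.0297
```

{"fn": "send_rows", "kwargs": {"increments": [[0.35, 0, -0.01, 0, 0], [0.35, 0, -0.03, 0, 0], [0.35, 0, -0.03, -0.04, 0], [0.55, 0, 0, -0.06, 0.17], [0.55, 0, 0, -0.03, 0.18]]}}

```text
clock: 29.52
position: [0.4785, -0.1616, 0.1835]
ee_rot: [0.002, 0.827, 0.562, 0.001]
contact_force: [0.6, 0.6, -0.5]
width: 0.047
```

```bash
python3 - <<'E'
from h import *
s=state()
snap('scene','s29',(150,130,320,260),4)
a=fence(-.0055,-.0645)
plan([(*a,.19,FY,.55),(*a,.084,FY,.55)])
for y in (-.0605,-.0645): print(y,((proj('scene',[(*fence(x,y+d),.114) for d in (-.046,.046) for x in (-.012,0)])-[150,130]+.5)*4).round().tolist())
E
```

```text
t 29.52 pos [ 0.4785 -0.1616  0.1835] phi 1.195 F [ 0.6  0.6 -0.5] w 0.0470 q1 -0.46 q6 -1.66
[[0.55,0.004,0.01,0.0,0.151],[0.55,0.006,0.009,0.0,0.151],[0.55,0.007,0.009,-0.001,0.151],[0.55,0.008,0.007,0.0,0.152],[0.55,0.009,0.006,-0.001,0.151],[0.55,0.01,0.005,0.0,0.152],[0.55,0.01,0.003,-0.001,0.151],[0.55,0.011,0.001,0.0,0.152]]
[[0.55,0.0,0.0,0.053,0.0],[0.55,0.0,0.001,0.053,0.0]]
end [ 0.5674 -0.1629  0.0836] -0.020352050201672356 10
-0.0605 [[344.0, 279.0], [338.0, 291.0], [471.0, 306.0], [466.0, 319.0]]
-0.0645 [[338.0, 277.0], [332.0, 290.0], [465.0, 305.0], [460.0, 318.0]]
```

View pics/s29.png

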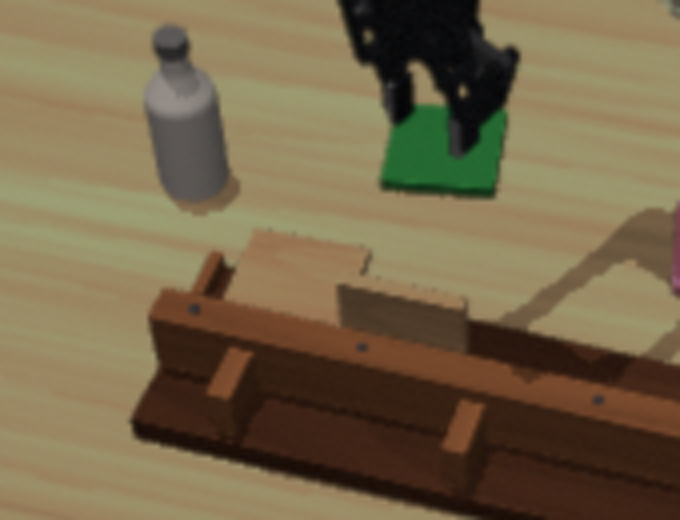

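{"fn": "send_rows", "kwargs": {"increments": [[0.55, 0.004, 0.01, 0.0, 0.151], [0.55, 0.006, 0.009, 0.0, 0.151], [0.55, 0.007, 0.009, -0.001, 0.151], [0.55, 0.008, 0.007, 0.0, 0.152], [0.55, 0.009, 0.006, -0.001, 0.151], [0.55, 0.01, 0.005, 0.0, 0.152], [0.55, 0.01, 0.003, -0.001, 0.151], [0.55, 0.011, 0.001, 0.0, 0.152]]}}

```text
clock: 30.58
position: [0.5649, -0.1596, 0.183]
ee_rot: [-0.0, 1.0, -0.007, -0.0]
contact_force: [-0.2, -0.4, 0.1]
width: 0.0475
```

{"fn": "send_rows", "kwargs": {"increments": [[0.55, 0, 0, 0, 0], [0.55, 0, 0, 0.05, 0], [0.55, 0, 0, 0.04, 0], [0.55, 0, 0, 0.014, 0], [0.55, 0, 0, 0, 0]]}}

```text
clock: 31.2
position: [0.5646, -0.1595, 0.0793]
ee_rot: [-0.0, 1.0, -0.004, -0.001]
contact_force: [0.3, 0.8, 0.8]
width: 0.047
```

{"fn": "send_rows", "kwargs": {"increments": [[0.55, 0.001, 0.002, -0.005, 0.012], [0.3, 0, 0, 0, 0], [0.0, 0, 0, 0, 0], [0.0, 0, 0, 0, 0], [0.0, 0, 0, 0, 0]], "squeeze": 40}}

```text
clock: 31.82
position: [0.5661, -0.1617, 0.0857]
ee_rot: [0.0, 1.0, -0.011, 0.0]
contact_force: [-2.1, -0.3, 7.0]
width: 0.011
```

{"fn": "send_rows", "kwargs": {"increments": [[0.0, 0, 0, -0.02, 0], [0.0, 0, 0, -0.04, 0], [0.0, 0, 0, -0.05, 0], [0.0, 0, 0, -0.02, 0], [0.0, 0, 0, 0, 0]]}}

```text
clock: 32.45
position: [0.5672, -0.1618, 0.2164]
ee_rot: [0.001, 1.0, -0.011, 0.002]
contact_force: [0.0, 0.4, -0.4]
width: 0.011
```

```bash
python3 - <<'E'
from h import *
s=state()
snap('scene','s30',(150,70,350,240),4)
p=s['position']; C=cam('scene')
for dy in (-.004,0,.004):
    q=proj('scene',[(p[0]+x,p[1]+dy+y,p[2]+z) for x,z in((.006,.0295),(.006,-.0625)) for y in(-.046,.046)],C)
    print(dy,((q-[150,70]+.5)*4).round().tolist())
b=rack(.032,-.002)
plan([(.48,.02,.235,-.04,0),(*b,.235,RY,0),(*b,.128,RY,0)])
E
```

```text
t 32.45 pos [ 0.5672 -0.1618  0.2164] phi -0.022 F [ 0.   0.4 -0.4] w 0.0110 q1 -0.40 q6 -0.37
-0.004 [[311.0, 392.0], [449.0, 418.0], [322.0, 491.0], [454.0, 517.0]]
0 [[317.0, 393.0], [455.0, 419.0], [328.0, 492.0], [459.0, 518.0]]
0.004 [[323.0, 394.0], [461.0, 421.0], [334.0, 493.0], [465.0, 519.0]]
[[0.0,-0.023,-0.045,-0.005,0.005],[0.0,-0.023,-0.045,-0.005,0.004],[0.0,-0.023,-0.045,-0.005,0.005],[0.0,-0.022,-0.044,-0.005,0.004],[0.0,0.009,-0.048,0.0,0.004],[0.0,0.009,-0.048,0.0,0.004],[0.0,0.009,-0.049,0.0,0.004],[0.0,0.009,-0.049,0.0,0.004]]
[[0.0,0.009,-0.048,0.0,0.004],[0.0,0.0,0.0,0.053,0.0],[0.0,0.0,0.0,0.054,0.0]]
end [0.5368 0.2597 0.1276] -0.05983335662409926 11
```

View pics/s30.png

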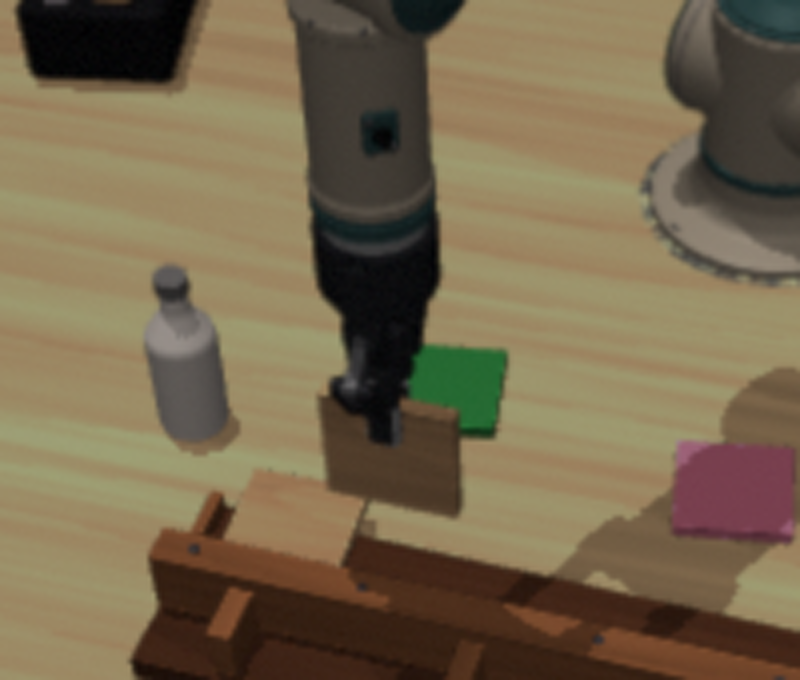

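{"fn": "send_rows", "kwargs": {"increments": [[0.0, -0.023, -0.045, -0.005, 0.005], [0.0, -0.023, -0.045, -0.005, 0.004], [0.0, -0.023, -0.045, -0.005, 0.005], [0.0, -0.022, -0.044, -0.005, 0.004], [0.0, 0.009, -0.048, 0.0, 0.004], [0.0, 0.009, -0.048, 0.0, 0.004], [0.0, 0.009, -0.049, 0.0, 0.004], [0.0, 0.009, -0.049, 0.0, 0.004]]}}

```text
clock: 33.5
position: [0.5244, 0.2135, 0.2324]
ee_rot: [0.001, 1.0, -0.028, -0.002]
contact_force: [0.9, -0.9, 0.4]
width: 0.0113
```

{"fn": "send_rows", "kwargs": {"increments": [[0.0, 0.009, -0.048, 0.0, 0.004], [0, 0, 0, 0, 0], [0.0, 0.0, 0.0, 0.053, 0.0], [0.0, 0.0, 0.0, 0.05, 0.0], [0, 0, 0, 0, 0], [0, 0, 0, 0, 0]]}}

```text
clock: 34.25
position: [0.5377, 0.2593, 0.1326]
ee_rot: [-0.0, 1.0, -0.03, 0.001]
contact_force: [0.4, -0.5, -0.8]
width: 0.0112
```

```bash
python3 - <<'E'
from h import *
state(); print(rack(.032,-.002))
overlay('wrist','w31',(160,80,460,320),2.6)
im=cv2.imread('pics/w31_raw.png')[110:190,220:320]
cv2.imwrite('pics/w31c.png',cv2.resize(im,None,fx=7,fy=7,interpolation=cv2.INTER_CUBIC))
E
```

```text
t 34.25 pos [0.5377 0.2593 0.1326] phi -0.061 F [ 0.4 -0.5 -0.8] w 0.0112 q1 0.33 q6 0.39
[0.5368 0.2598]
```

View pics/w31c.png

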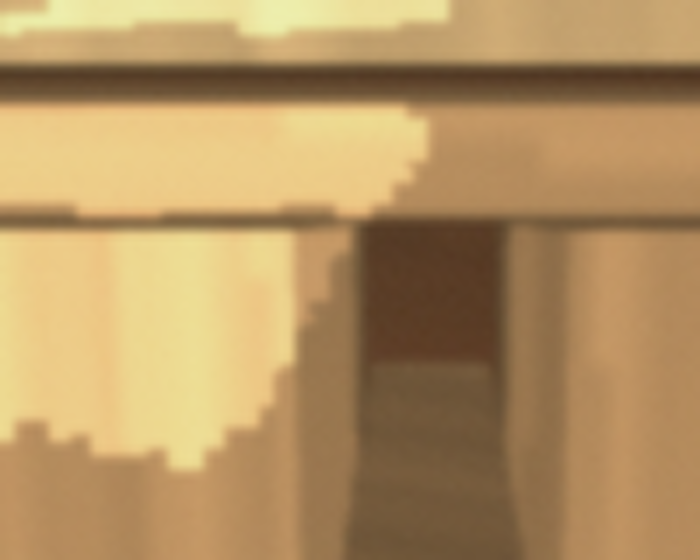

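View pics/w31.png

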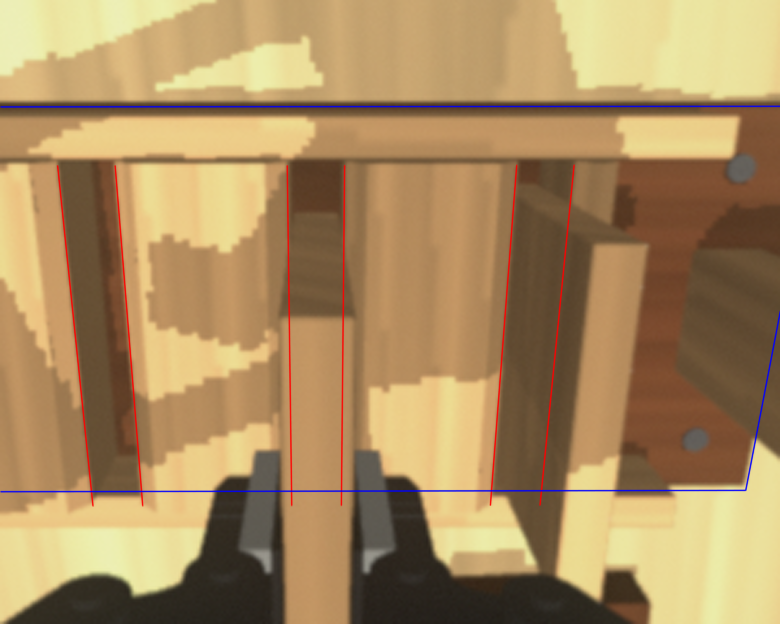

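{"fn": "send_rows", "kwargs": {"increments": [[0, 0, 0, 0.016, 0], [0, 0, 0, 0.014, 0], [0, 0, 0, 0.01, 0], [0, 0, 0, 0.007, 0], [0, 0, 0, 0.003, 0], [0, 0, 0, 0, 0]]}}

```text
clock: 35.05
position: [0.5372, 0.2597, 0.0819]
ee_rot: [-0.0, 1.0, -0.03, 0.0]
contact_force: [0.3, -0.1, -1.4]
width: 0.0113
```

{"fn": "send_rows", "kwargs": {"increments": [[0.0, 0, 0, 0.001, 0], [0.4, 0, 0, 0, 0], [0.4, 0, 0, 0, 0], [0.4, 0, 0, 0, 0], [0.4, 0, 0, -0.03, 0], [0.4, 0, 0, -0.06, 0], [0.4, 0, 0, -0.06, 0]]}}

```text
clock: 35.92
position: [0.5366, 0.2594, 0.2318]
ee_rot: [0.0, 1.0, -0.03, -0.0]
contact_force: [0.6, 0.3, -0.5]
width: 0.0339
```

```bash
python3 - <<'E'
from h import *
state()
overlay('wrist','w32',(160,80,460,320),2.6)
snap('top','t32',(185,170,385,260),4)
a=cv2.imread('pics/t32.png'); cv2.imwrite('pics/t32.png',cv2.convertScaleAbs(a,alpha=1.8))
E
```

```text
t 35.92 pos [0.5366 0.2594 0.2318] phi -0.060 F [ 0.6  0.3 -0.5] w 0.0339 q1 0.33 q6 0.39
```

View pics/w32.png

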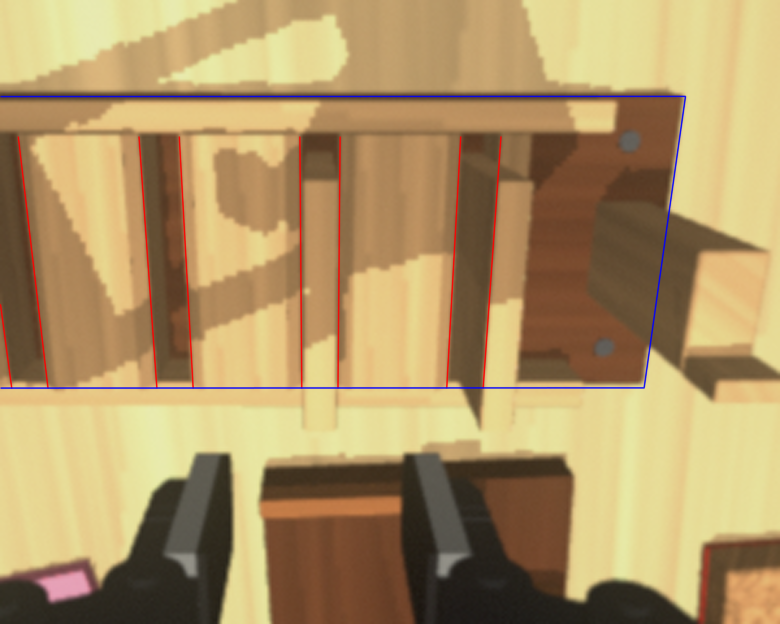

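View pics/t32.png

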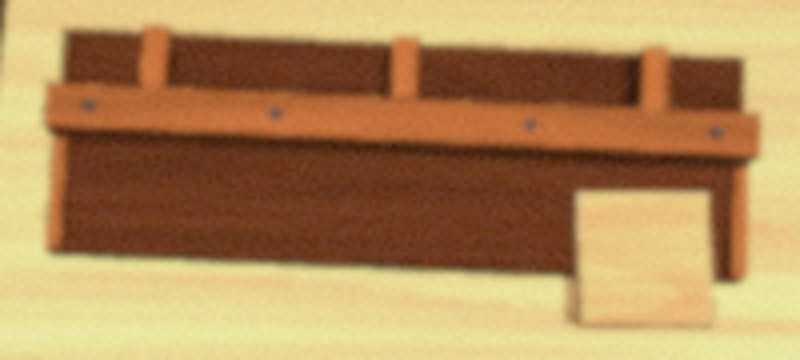

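```bash
python3 - <<'E'
from h import *
a=fence(-.129,-.170)
print(fence(-.103,-.17))
plan([(.48,.05,.21,.9,.3),(*a,.21,FY+np.pi/2,.3),(*a,.010,FY+np.pi/2,.3)])
E
```

```text
[ 0.4676 -0.2659]
[[0.3,-0.008,0.036,0.005,-0.16],[0.3,-0.014,0.034,0.005,-0.16],[0.3,-0.019,0.031,0.005,-0.16],[0.3,-0.023,0.028,0.004,-0.16],[0.3,-0.028,0.024,0.005,-0.16],[0.3,-0.031,0.019,0.004,-0.16],[0.3,-0.045,0.028,0.0,-0.108],[0.3,-0.048,0.023,0.0,-0.109]]
[[0.3,-0.05,0.017,0.0,-0.108],[0.3,-0.052,0.012,0.0,-0.109],[0.3,-0.052,0.006,0.0,-0.108],[0.3,-0.053,0.0,0.0,-0.109],[0.3,0.0,0.0,0.05,0.0],[0.3,0.0,0.0,0.05,0.0],[0.3,0.0,0.0,0.05,0.0],[0.3,0.0,0.0,0.05,0.0]]
end [ 0.4415 -0.2653  0.0105] 1.5510148097976093 16
```

{"fn": "send_rows", "kwargs": {"increments": [[0.3, -0.008, 0.036, 0.005, -0.16], [0.3, -0.014, 0.034, 0.005, -0.16], [0.3, -0.019, 0.031, 0.005, -0.16], [0.3, -0.023, 0.028, 0.004, -0.16], [0.3, -0.028, 0.024, 0.005, -0.16], [0.3, -0.031, 0.019, 0.004, -0.16], [0.3, -0.045, 0.028, 0.0, -0.108], [0.3, -0.048, 0.023, 0.0, -0.109]]}}

```text
clock: 37.02
position: [0.4632, -0.0581, 0.2023]
ee_rot: [0.0, 0.847, 0.532, 0.0]
contact_force: [0.6, 0.2, 0.2]
width: 0.0255
```

{"fn": "send_rows", "kwargs": {"increments": [[0.3, -0.05, 0.017, 0.0, -0.108], [0.3, -0.052, 0.012, 0.0, -0.109], [0.3, -0.052, 0.006, 0.0, -0.108], [0.3, -0.053, 0.0, 0.0, -0.109], [0.3, 0, 0, 0, 0], [0.3, 0.0, 0.0, 0.05, 0.0], [0.3, 0, 0, 0.01, 0], [0.3, 0, 0, 0, 0]]}}

```text
clock: 38.02
position: [0.4375, -0.2657, 0.1424]
ee_rot: [-0.001, 0.714, 0.7, 0.0]
contact_force: [0.1, -0.4, 0.7]
width: 0.0256
```

```bash
python3 - <<'E'
from h import *
state()
snap('scene','s33',(150,100,320,260),4)
E
```

```text
t 38.02 pos [ 0.4375 -0.2657  0.1424] phi 1.552 F [ 0.1 -0.4  0.7] w 0.0256 q1 -0.68 q6 -2.23
```

View pics/s33.png

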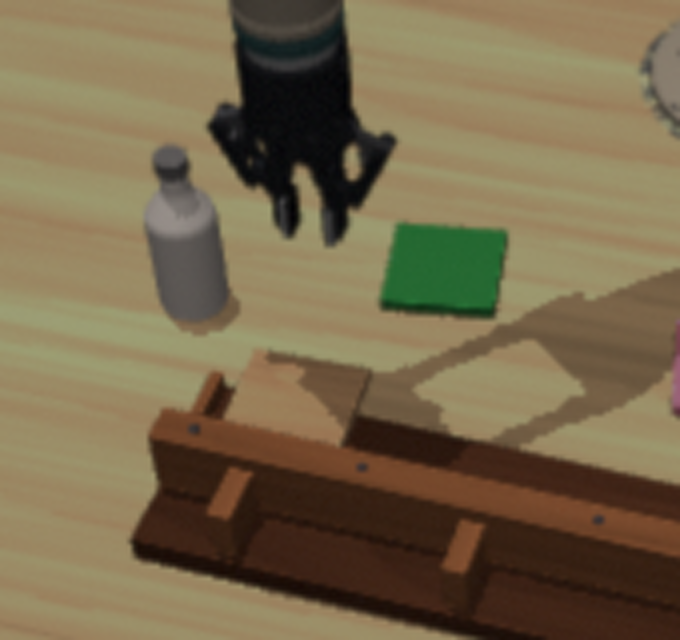

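{"fn": "send_rows", "kwargs": {"increments": [[0.3, 0.002, 0, 0.05, 0], [0.3, 0, 0, 0.05, 0], [0.3, 0, 0, 0.032, 0], [0.3, 0, 0, 0, 0], [0.3, 0, 0, 0, 0]]}}

```text
clock: 38.7
position: [0.4393, -0.2658, 0.0126]
ee_rot: [0.002, 0.714, 0.7, 0.0]
contact_force: [1.0, -0.5, 0.7]
width: 0.0257
```

```bash
python3 - <<'E'
from h import *
state()
snap('scene','s34',(150,130,320,260),4)
def q(P): return ((proj('scene',P)-[150,130]+.5)*4).round().tolist()
print(q([(*fence(-.112,y),.034) for y in (-.216,-.124)]))
E
```

```text
t 38.70 pos [ 0.4393 -0.2658  0.0126] phi 1.551 F [ 1.  -0.5  0.7] w 0.0257 q1 -0.68 q6 -2.23
[[260.0, 227.0], [374.0, 251.0]]
```

View pics/s34.png

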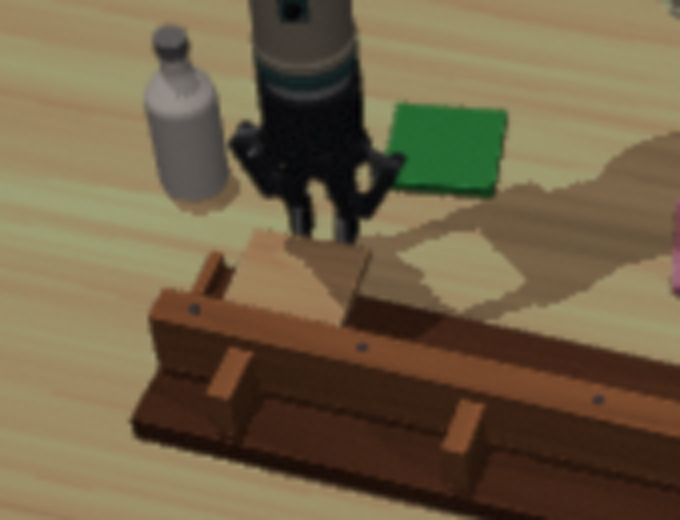

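{"fn": "send_rows", "kwargs": {"increments": [[0.3, 0, 0.007, 0.003, 0], [0.3, 0, 0.007, 0, 0], [0.3, 0, 0.007, 0, 0], [0.3, 0, 0.006, -0.001, 0], [0.3, 0, 0.004, -0.001, 0], [0.3, 0, 0, 0, 0]]}}

```text
clock: 39.5
position: [0.4674, -0.2652, 0.0092]
ee_rot: [-0.001, 0.714, 0.7, -0.001]
contact_force: [-3.6, -1.8, -0.1]
width: 0.0257
```

{"fn": "send_rows", "kwargs": {"increments": [[0.3, 0, 0.001, -0.004, 0], [0.3, 0, 0, -0.006, 0], [0.3, 0, 0.0, -0.008, 0], [0.3, 0, 0.001, -0.009, 0], [0.3, 0, 0, 0, 0]]}}

```text
clock: 40.12
position: [0.4685, -0.2649, 0.0369]
ee_rot: [-0.002, 0.714, 0.7, -0.001]
contact_force: [-5.7, -1.5, 0.1]
width: 0.0256
```

```bash
python3 - <<'E'
from h import *
state()
snap('scene','s35',(150,130,320,260),4)
thetas(-.1705,np.array([-1,2]),(150,130),4,(0,8,12,16,20,24,30))
E
```

```text
t 40.12 pos [ 0.4685 -0.2649  0.0369] phi 1.552 F [-5.7 -1.5  0.1] w 0.0256 q1 -0.64 q6 -2.19
0 [[249.0, 247.0], [364.0, 272.0]]
8 [[246.0, 236.0], [362.0, 261.0]]
12 [[245.0, 232.0], [361.0, 257.0]]
16 [[243.0, 227.0], [360.0, 253.0]]
20 [[241.0, 224.0], [359.0, 249.0]]
24 [[239.0, 221.0], [357.0, 246.0]]
30 [[236.0, 217.0], [354.0, 243.0]]
```

View pics/s35.png

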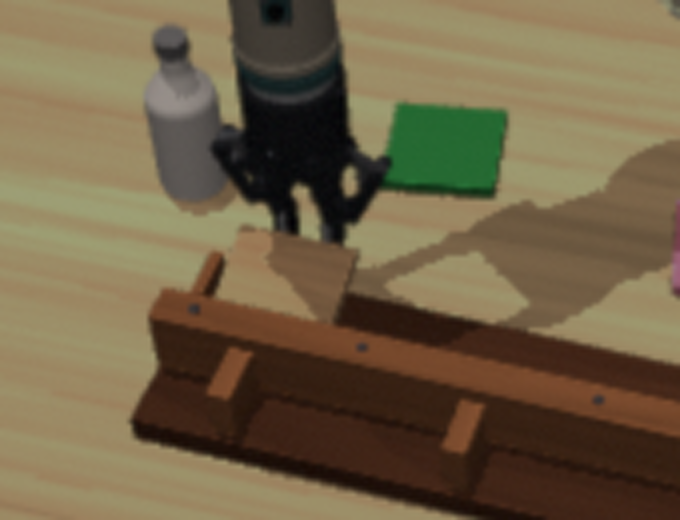

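{"fn": "send_rows", "kwargs": {"increments": [[0.3, 0, 0.001, -0.008, 0], [0.3, 0, 0.003, -0.01, 0], [0.3, 0, 0.005, -0.011, 0], [0.3, 0, 0.007, -0.01, 0], [0.3, 0, 0.008, -0.008, 0]]}}

```text
clock: 40.8
position: [0.4964, -0.2661, 0.0849]
ee_rot: [0.001, 0.714, 0.7, 0.001]
contact_force: [0.0, -0.1, 0.2]
width: 0.0253
```

```bash
python3 - <<'E'
from h import *
state()
snap('scene','s36',(150,130,320,260),4)
thetas(-.1705,np.array([-1,2]),(150,130),4,(35,40,45,50,55,60))
E
```

```text
t 40.80 pos [ 0.4964 -0.2661  0.0849] phi 1.551 F [ 0.  -0.1  0.2] w 0.0253 q1 -0.62 q6 -2.17
35 [[233.0, 215.0], [352.0, 241.0]]
40 [[229.0, 214.0], [349.0, 240.0]]
45 [[226.0, 215.0], [346.0, 240.0]]
50 [[222.0, 216.0], [343.0, 242.0]]
55 [[218.0, 218.0], [339.0, 244.0]]
60 [[214.0, 221.0], [336.0, 247.0]]
```

View pics/s36.png

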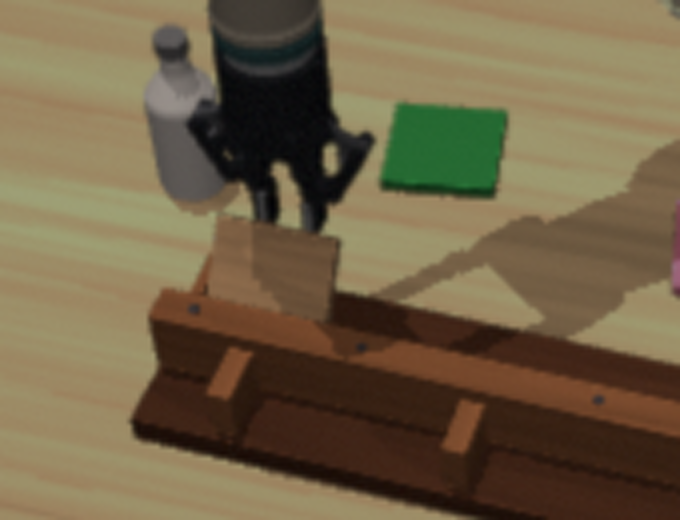

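{"fn": "send_rows", "kwargs": {"increments": [[0.3, 0, 0.01, -0.005, 0], [0.3, 0, 0.011, -0.004, 0], [0.3, 0, 0.01, -0.002, 0], [0.3, 0, 0.009, 0, 0], [0.3, 0, 0.006, 0, 0], [0.3, 0, 0.0, 0, 0]]}}

```text
clock: 41.6
position: [0.5409, -0.2667, 0.0943]
ee_rot: [-0.0, 0.714, 0.7, -0.0]
contact_force: [-0.5, 0.4, 0.3]
width: 0.0258
```

{"fn": "send_rows", "kwargs": {"increments": [[0.3, 0, -0.01, 0, 0], [0.3, 0, -0.02, 0, 0], [0.3, 0, -0.01, 0.03, 0], [0.3, 0, 0, 0.014, 0], [0.3, 0, 0.015, 0, 0], [0.3, 0, 0.015, 0, 0], [0.3, 0, 0.01, 0, 0], [0.3, 0, 0.004, 0, 0]]}}

```text
clock: 42.6
position: [0.5453, -0.2672, 0.0516]
ee_rot: [0.0, 0.714, 0.701, -0.001]
contact_force: [-6.3, -0.7, 7.8]
width: 0.0259
```

{"fn": "send_rows", "kwargs": {"increments": [[0.3, 0, 0.001, 0, 0], [0.3, 0, 0, 0, 0]]}}

```text
clock: 42.85
position: [0.5456, -0.2672, 0.0517]
ee_rot: [0.0, 0.714, 0.7, -0.0]
contact_force: [-2.6, -0.5, 4.7]
width: 0.0254
```

```bash
python3 - <<'E'
from h import *
state()
snap('scene','s37',(150,130,320,260),4)
E
```

```text
t 42.85 pos [ 0.5456 -0.2672  0.0517] phi 1.552 F [-2.6 -0.5  4.7] w 0.0254 q1 -0.57 q6 -2.12
```

View pics/s37.png

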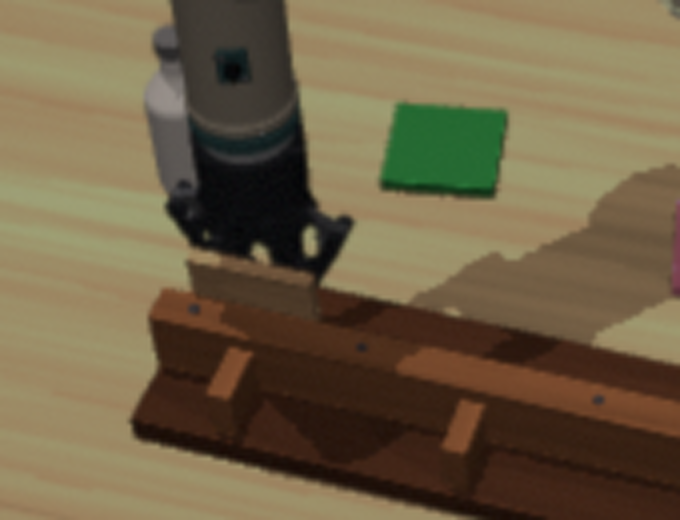

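Flush. Back off, rise and turn.

{"fn": "send_rows", "kwargs": {"increments": [[0.3, 0, -0.01, 0, 0], [0.3, 0, -0.03, 0, 0], [0.3, 0, -0.03, -0.04, 0], [0.55, 0, 0, -0.06, 0.17], [0.55, 0, 0, -0.03, 0.18]]}}

```text
clock: 43.52
position: [0.4759, -0.266, 0.1837]
ee_rot: [0.002, 0.827, 0.562, 0.001]
contact_force: [0.0, 0.5, -0.9]
width: 0.0468
```

```bash
python3 - <<'E'
from h import *
s=state()
snap('scene','s38',(150,130,320,260),4)
a=np.array([.5456+.0115+.006,-.0])
b=fence(-.0055,-.1705); print(b)
plan([(b[0]-.001,b[1],.19,FY,.55)])
for y in (-.1665,-.1705,-.1745): print(y,((proj('scene',[(*fence(x,y+d),.114) for d in (-.046,.046) for x in (-.012,0)])-[150,130]+.5)*4).round().tolist())
E
```

```text
t 43.52 pos [ 0.4759 -0.266   0.1837] phi 1.195 F [ 0.   0.5 -0.9] w 0.0468 q1 -0.64 q6 -1.83
[ 0.5651 -0.2684]
[[0.55,0.004,0.01,0.0,0.151],[0.55,0.005,0.009,0.0,0.151],[0.55,0.007,0.009,-0.001,0.151],[0.55,0.008,0.007,0.0,0.152],[0.55,0.009,0.006,-0.001,0.151],[0.55,0.01,0.005,0.0,0.152],[0.55,0.01,0.003,-0.001,0.151],[0.55,0.011,0.002,0.0,0.152]]
end [ 0.5642 -0.2683  0.1899] -0.02015206430072919 8
-0.1665 [[201.0, 247.0], [194.0, 260.0], [325.0, 275.0], [319.0, 287.0]]
-0.1705 [[195.0, 246.0], [189.0, 258.0], [319.0, 273.0], [313.0, 286.0]]
-0.1745 [[190.0, 245.0], [183.0, 257.0], [314.0, 272.0], [308.0, 284.0]]
```

View pics/s38.png

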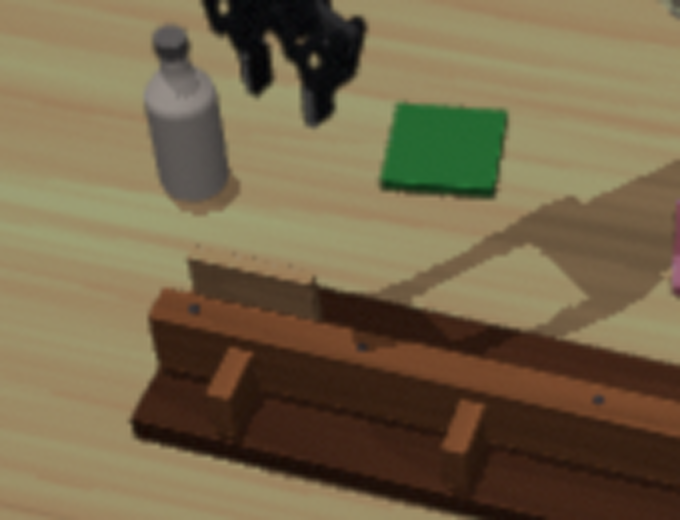

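{"fn": "send_rows", "kwargs": {"increments": [[0.55, 0.004, 0.01, 0.0, 0.151], [0.55, 0.005, 0.009, 0.0, 0.151], [0.55, 0.007, 0.009, -0.001, 0.151], [0.55, 0.008, 0.007, 0.0, 0.152], [0.55, 0.009, 0.006, -0.001, 0.151], [0.55, 0.01, 0.005, 0.0, 0.152], [0.55, 0.01, 0.003, -0.001, 0.151], [0.55, 0.011, 0.002, 0.0, 0.152]]}}

```text
clock: 44.58
position: [0.5621, -0.2654, 0.183]
ee_rot: [-0.0, 1.0, -0.007, -0.0]
contact_force: [0.5, 0.5, 0.8]
width: 0.047
```

{"fn": "send_rows", "kwargs": {"increments": [[0.55, 0, 0, 0, 0], [0.55, 0, 0, 0.05, 0], [0.55, 0, 0, 0.04, 0], [0.55, 0, 0, 0.009, 0], [0.55, 0, 0, 0, 0]]}}

```text
clock: 45.2
position: [0.5621, -0.2659, 0.0848]
ee_rot: [-0.0, 1.0, -0.004, -0.0]
contact_force: [-0.2, -0.3, 1.2]
width: 0.047
```

{"fn": "send_rows", "kwargs": {"increments": [[0.55, 0.002, 0.002, 0, 0.012], [0.3, 0, 0, 0, 0], [0.0, 0, 0, 0, 0], [0.0, 0, 0, 0, 0], [0.0, 0, 0, 0, 0]], "squeeze": 40}}

```text
clock: 45.82
position: [0.5643, -0.2681, 0.0857]
ee_rot: [0.0, 1.0, -0.011, 0.0]
contact_force: [-1.7, 0.4, 5.9]
width: 0.0114
```

{"fn": "send_rows", "kwargs": {"increments": [[0.0, 0, 0, -0.02, 0], [0.0, 0, 0, -0.04, 0], [0.0, 0, 0, -0.05, 0], [0.0, 0, 0, -0.02, 0], [0.0, 0, 0, 0, 0]]}}

```text
clock: 46.45
position: [0.5652, -0.2682, 0.2164]
ee_rot: [0.001, 1.0, -0.011, 0.002]
contact_force: [0.1, -0.9, -1.9]
width: 0.0113
```

```bash
python3 - <<'E'
from h import *
s=state()
snap('scene','s40',(130,60,330,230),4)
p=s['position']; C=cam('scene')
for dy in (-.004,0,.004):
    q=proj('scene',[(p[0]+x,p[1]+dy+y,p[2]+z) for x,z in((.006,.0295),(.006,-.0625)) for y in(-.046,.046)],C)
    print(dy,((q-[130,60]+.5)*4).round().tolist())
b=rack(-.032,-.002)
plan([(.44,.0,.235,-.04,0),(*b,.235,RY,0),(*b,.128,RY,0)])
E
```

```text
t 46.45 pos [ 0.5652 -0.2682  0.2164] phi -0.022 F [ 0.1 -0.9 -1.9] w 0.0113 q1 -0.55 q6 -0.53
-0.004 [[236.0, 400.0], [371.0, 426.0], [255.0, 499.0], [383.0, 525.0]]
0 [[242.0, 401.0], [377.0, 427.0], [261.0, 500.0], [389.0, 526.0]]
0.004 [[248.0, 402.0], [382.0, 428.0], [266.0, 501.0], [394.0, 527.0]]
[[0.0,-0.022,-0.044,-0.003,0.003],[0.0,-0.022,-0.044,-0.003,0.003],[0.0,-0.022,-0.044,-0.004,0.003],[0.0,-0.022,-0.044,-0.003,0.003],[0.0,-0.022,-0.044,-0.004,0.003],[0.0,-0.022,-0.044,-0.003,0.003],[0.0,0.004,-0.053,0.0,0.004],[0.0,0.004,-0.053,0.0,0.004]]
[[0.0,0.004,-0.053,0.0,0.004],[0.0,0.004,-0.053,0.0,0.004],[0.0,0.004,-0.053,0.0,0.004],[0.0,0.0,0.0,0.053,0.0],[0.0,0.0,0.0,0.054,0.0]]
end [0.4728 0.2638 0.1275] -0.05990957053618198 13
```

View pics/s40.png

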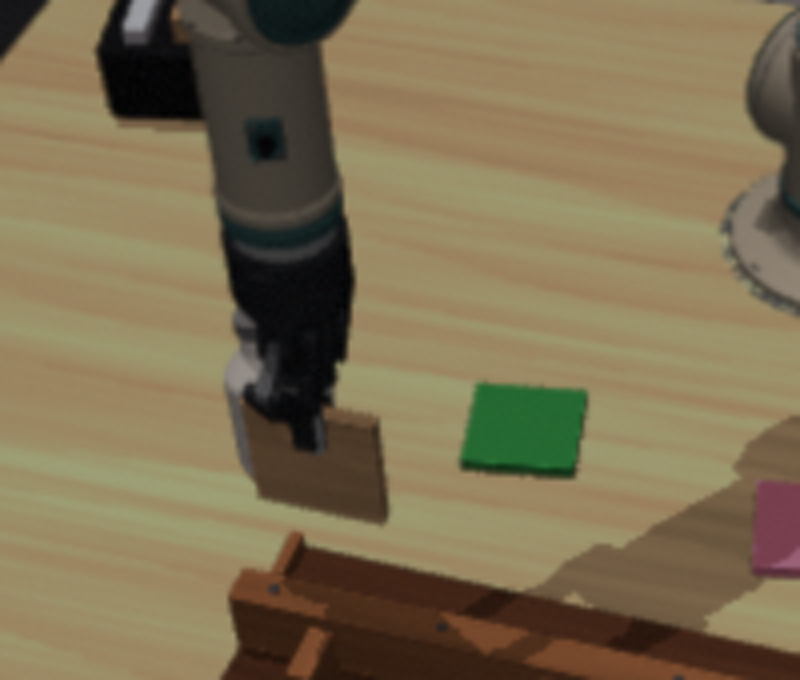

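{"fn": "send_rows", "kwargs": {"increments": [[0.0, -0.022, -0.044, -0.003, 0.003], [0.0, -0.022, -0.044, -0.003, 0.003], [0.0, -0.022, -0.044, -0.004, 0.003], [0.0, -0.022, -0.044, -0.003, 0.003], [0.0, -0.022, -0.044, -0.004, 0.003], [0.0, -0.022, -0.044, -0.003, 0.003], [0.0, 0.004, -0.053, 0.0, 0.004], [0.0, 0.004, -0.053, 0.0, 0.004]]}}

```text
clock: 47.5
position: [0.4512, 0.1069, 0.233]
ee_rot: [0.0, 1.0, -0.024, -0.001]
contact_force: [0.6, 0.4, 0.1]
width: 0.0111
```

{"fn": "send_rows", "kwargs": {"increments": [[0.0, 0.004, -0.053, 0.0, 0.004], [0.0, 0.004, -0.053, 0.0, 0.004], [0.0, 0.004, -0.054, 0.0, 0.004], [0, 0, 0, 0, 0], [0.0, 0.0, 0.0, 0.053, 0.0], [0.0, 0.0, 0.0, 0.05, 0.0], [0, 0, 0, 0, 0], [0, 0, 0, 0, 0]]}}

```text
clock: 48.5
position: [0.4736, 0.2644, 0.1326]
ee_rot: [-0.0, 1.0, -0.03, 0.001]
contact_force: [-0.9, -0.4, 0.2]
width: 0.0114
```

```bash
python3 - <<'E'
from h import *
state(); print(rack(-.032,-.001))
overlay('wrist','w41',(160,80,460,320),2.6)
im=cv2.imread('pics/w41_raw.png')[110:190,220:320]
cv2.imwrite('pics/w41c.png',cv2.resize(im,None,fx=7,fy=7,interpolation=cv2.INTER_CUBIC))
E
```

```text
t 48.50 pos [0.4736 0.2644 0.1326] phi -0.061 F [-0.9 -0.4  0.2] w 0.0114 q1 0.38 q6 0.44
[0.473  0.2646]
```

View pics/w41c.png

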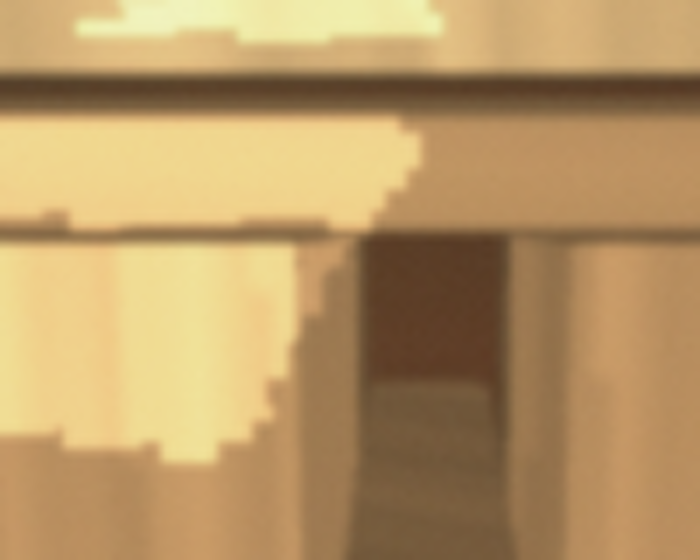

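View pics/w41.png

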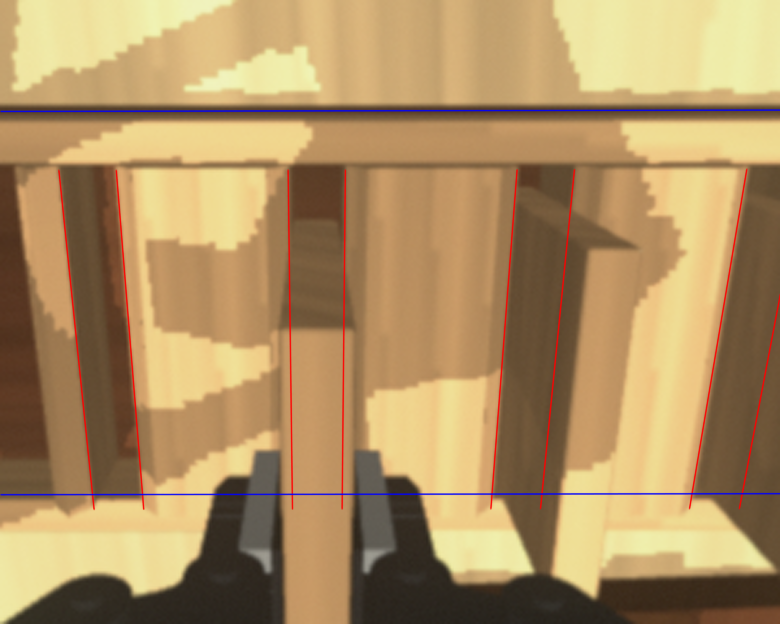

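{"fn": "send_rows", "kwargs": {"increments": [[0, 0, 0, 0.016, 0], [0, 0, 0, 0.014, 0], [0, 0, 0, 0.01, 0], [0, 0, 0, 0.007, 0], [0, 0, 0, 0.003, 0], [0, 0, 0, 0, 0]]}}

```text
clock: 49.3
position: [0.4731, 0.2648, 0.0819]
ee_rot: [-0.0, 1.0, -0.03, 0.0]
contact_force: [-0.1, -0.3, 0.1]
width: 0.0112
```

{"fn": "send_rows", "kwargs": {"increments": [[0.0, 0, 0, 0.001, 0], [0.4, 0, 0, 0, 0], [0.4, 0, 0, 0, 0], [0.4, 0, 0, 0, 0], [0.4, 0, 0, -0.03, 0], [0.4, 0, 0, -0.06, 0], [0.4, 0, 0, -0.06, 0]]}}

```text
clock: 50.18
position: [0.4726, 0.2645, 0.2319]
ee_rot: [0.0, 1.0, -0.03, -0.0]
contact_force: [0.9, 0.5, 0.1]
width: 0.0344
```

```bash
python3 - <<'E'
from h import *
state()
overlay('wrist','w42',(160,80,460,320),2.6)
snap('scene','s42',(330,130,480,310),3.3)
snap('top','t42')
E
```

```text
t 50.17 pos [0.4726 0.2645 0.2319] phi -0.060 F [0.9 0.5 0.1] w 0.0344 q1 0.38 q6 0.44
```

View pics/w42.png

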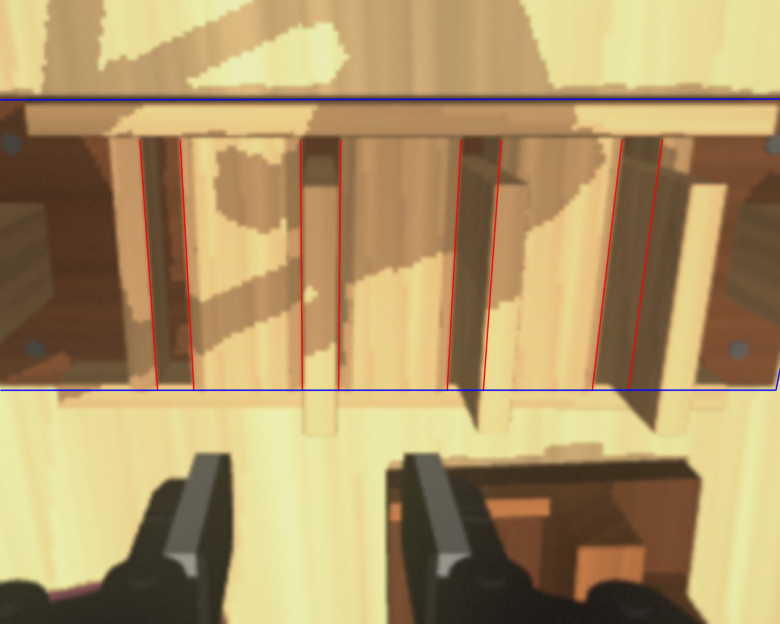

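View pics/s42.png

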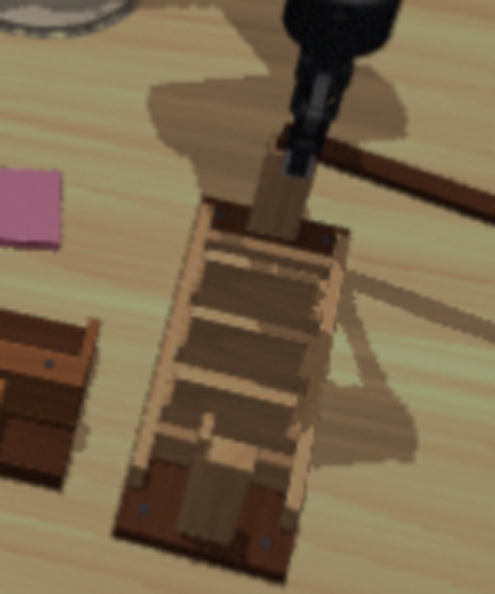

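View pics/t42.png

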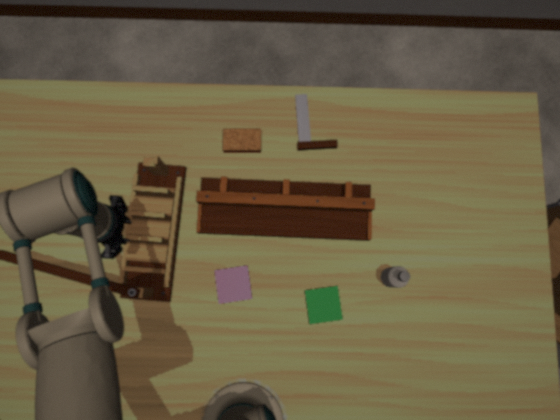

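```bash
python3 - <<'E'
from h import *
C=cam('wrist')
for s in(-.032,.032,.096): print(s,((proj('wrist',[rackpt(s+dx,dy,.110) for dy in(-.046,.046) for dx in (-.006,.006)],C)-[160,80]+.5)*2.6).round().tolist())
o,d=ray('scene',[(548,214)]); 
pv=rack(-.168,0); e=bp('scene',[(548,214)],.1355)[0]; print(pv,e,np.arctan2(e[1]-pv[1],e[0]-pv[0])-RY)
th=1.30;u=np.array([np.cos(th),np.sin(th)]);n=np.array([-u[1],u[0]])
a=pv+.2*u+.055*n; print(a)
plan([(*a,.225,None,0),(*a,.128,None,0)])
E
```

```text
-0.032 [[295.0, 432.0], [327.0, 432.0], [292.0, 183.0], [328.0, 183.0]]
0.032 [[467.0, 431.0], [499.0, 431.0], [483.0, 183.0], [518.0, 182.0]]
0.096 [[638.0, 431.0], [670.0, 431.0], [673.0, 182.0], [708.0, 182.0]]
[0.3373 0.2738] [0.4178 0.6041 0.1355] 1.391625367594906
[0.3378 0.4812]
[[0.0,-0.03,-0.041,0.002,0.0],[0.0,-0.03,-0.042,0.002,0.0],[0.0,-0.03,-0.041,0.002,0.0],[0.0,-0.03,-0.042,0.002,0.0],[0.0,-0.03,-0.041,0.001,0.0],[0.0,0.0,0.0,0.049,0.0],[0.0,0.0,0.0,0.048,0.0]]
end [0.3376 0.4811 0.1285] -0.05992910953497968 7
```

{"fn": "send_rows", "kwargs": {"increments": [[0.0, -0.03, -0.041, 0.002, 0.0], [0.0, -0.03, -0.042, 0.002, 0.0], [0.0, -0.03, -0.041, 0.002, 0.0], [0.0, -0.03, -0.042, 0.002, 0.0], [0.0, -0.03, -0.041, 0.001, 0.0], [0, -0.004, 0, 0, 0], [0.0, 0.0, 0.0, 0.049, 0.0], [0.0, 0.0, 0.0, 0.047, 0.0]]}}

```text
clock: 51.32
position: [0.3315, 0.4793, 0.1238]
ee_rot: [0.001, 1.0, -0.03, 0.0]
contact_force: [0.3, -0.2, -0.8]
width: -0.0002
```

{"fn": "send_rows", "kwargs": {"increments": [[0, 0, 0, 0, 0], [0, 0, 0, 0, 0]]}}

```text
clock: 51.58
position: [0.3325, 0.4806, 0.1266]
ee_rot: [-0.0, 1.0, -0.03, 0.0]
contact_force: [-0.0, 0.7, 0.4]
width: 0.0001
```

```bash
python3 - <<'E'
from h import *
s=state(); snap('scene','s43',(370,100,560,260),4)
pv=rack(-.168,0); W=[]
for th in np.linspace(1.33,-.04,14):
    u=np.array([np.cos(th),np.sin(th)]);n=np.array([-u[1],u[0]])
    d=th+.06; off=.012+max(.0145*abs(np.sin(d))+0,.011)
    W.append((*(pv+.2*u+off*n),.128,None,0))
plan(W)
E
```

```text
t 51.58 pos [0.3325 0.4806 0.1266] phi -0.061 F [-0.   0.7  0.4] w 0.0001 q1 0.85 q6 0.91
[[0.0,0.027,0.005,-0.001,0.0],[0.0,0.021,0.003,0.0,0.0],[0.0,0.022,0.004,0.0,0.0],[0.0,0.02,0.007,0.0,0.0],[0.0,0.02,0.009,0.0,0.0],[0.0,0.019,0.012,0.0,0.0],[0.0,0.017,0.012,0.0,0.0],[0.0,0.016,0.015,0.0,0.0]]
[[0.0,0.014,0.016,0.0,0.0],[0.0,0.012,0.017,0.0,0.0],[0.0,0.01,0.019,0.0,0.0],[0.0,0.008,0.019,0.0,0.0],[0.0,0.007,0.021,0.0,0.0],[0.0,0.003,0.021,0.0,0.0]]
end [0.5376 0.2884 0.1284] -0.0605549233817633 14
```

View pics/s43.png

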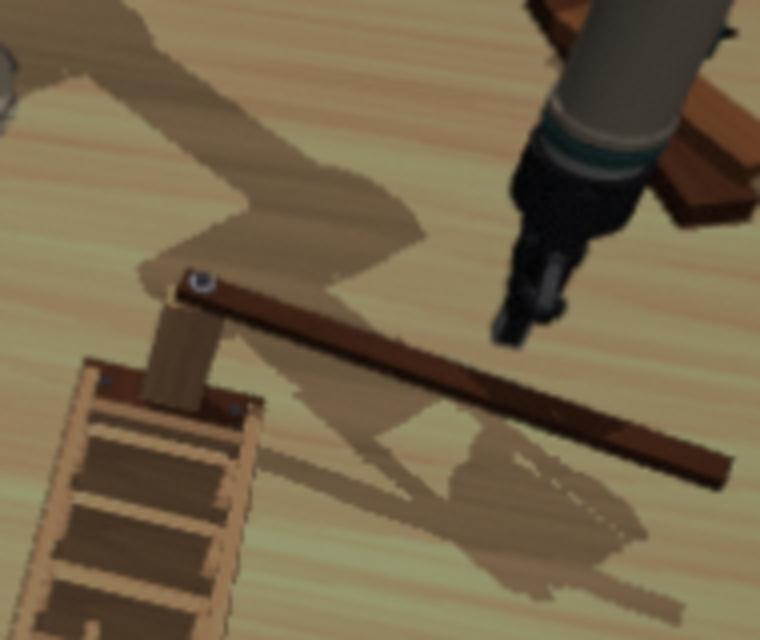

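Fingers are on the outer side of the bar; the fronts' tops all sit level. Sweep it shut.

{"fn": "send_rows", "kwargs": {"increments": [[0.0, 0.027, 0.005, -0.001, 0.0], [0.0, 0.021, 0.003, 0.0, 0.0], [0.0, 0.022, 0.004, 0.0, 0.0], [0.0, 0.02, 0.007, 0.0, 0.0], [0.0, 0.02, 0.009, 0.0, 0.0], [0.0, 0.019, 0.012, 0.0, 0.0], [0.0, 0.017, 0.012, 0.0, 0.0], [0.0, 0.016, 0.015, 0.0, 0.0]]}}

```text
clock: 52.62
position: [0.4908, 0.4035, 0.1271]
ee_rot: [-0.001, 1.0, -0.03, 0.001]
contact_force: [0.6, 1.1, 0.1]
width: -0.0002
```

{"fn": "send_rows", "kwargs": {"increments": [[0.0, 0.014, 0.016, 0.0, 0.0], [0.0, 0.012, 0.017, 0.0, 0.0], [0.0, 0.01, 0.018, 0.0, 0.0], [0.0, 0.008, 0.017, 0.0, 0.0], [0.0, 0.006, 0.015, 0.0, 0.0], [0.0, 0.003, 0.012, 0.0, 0.0], [0, 0, 0, 0, 0]]}}

```text
clock: 53.5
position: [0.5365, 0.3051, 0.1268]
ee_rot: [-0.0, 1.0, -0.031, -0.0]
contact_force: [-0.7, -0.6, 0.2]
width: 0.0001
```

```bash
python3 - <<'E'
from h import *
s=state(); snap('scene','s44',(340,130,480,300),3.5)
pv=rack(-.168,0);print(pv+.2*np.array([np.cos(RY),np.sin(RY)])+.023*np.array([-np.sin(RY),np.cos(RY)]))
E
```

```text
t 53.50 pos [0.5365 0.3051 0.1268] phi -0.061 F [-0.7 -0.6  0.2] w 0.0001 q1 0.40 q6 0.47
[0.5383 0.2847]
```

View pics/s44.png

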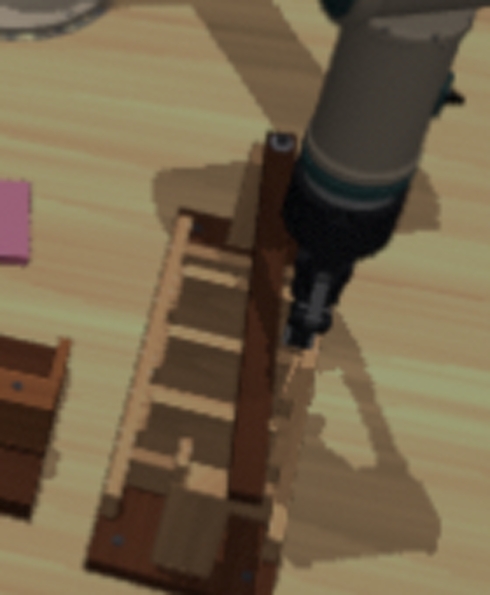

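{"fn": "send_rows", "kwargs": {"increments": [[0, 0.001, 0.006, 0, 0], [0, 0.001, 0.006, 0, 0], [0, 0, 0.004, 0, 0], [0, 0, 0.003, 0, 0], [0, 0, 0, 0, 0]]}}

```text
clock: 54.18
position: [0.5372, 0.2866, 0.1267]
ee_rot: [-0.0, 1.0, -0.03, -0.0]
contact_force: [-0.0, -0.5, 0.6]
width: 0.0001
```

{"fn": "send_rows", "kwargs": {"increments": [[0, 0, 0.003, 0, 0], [0, 0, 0, 0, 0]]}}

```text
clock: 54.42
position: [0.5373, 0.2854, 0.1268]
ee_rot: [-0.002, 1.0, -0.03, 0.0]
contact_force: [-0.2, 4.9, -1.1]
width: 0.0001
```

```bash
python3 - <<'E'
from h import *
s=state(); snap('scene','s45',(340,130,480,300),3.5)
for k in (0,.06): print(k,((proj('scene',[(*(rack(-.168,0)+.351*np.array([np.cos(RY+k),np.sin(RY+k)])+d*np.array([-np.sin(RY+k),np.cos(RY+k)])),.1355) for d in(-.012,.012)])-[340,130]+.5)*3.5).round().tolist())
E
```

```text
t 54.42 pos [0.5373 0.2854 0.1268] phi -0.061 F [-0.2  4.9 -1.1] w 0.0001 q1 0.37 q6 0.43
0 [[187.0, 478.0], [222.0, 487.0]]
0.06 [[218.0, 486.0], [254.0, 494.0]]
```

View pics/s45.png

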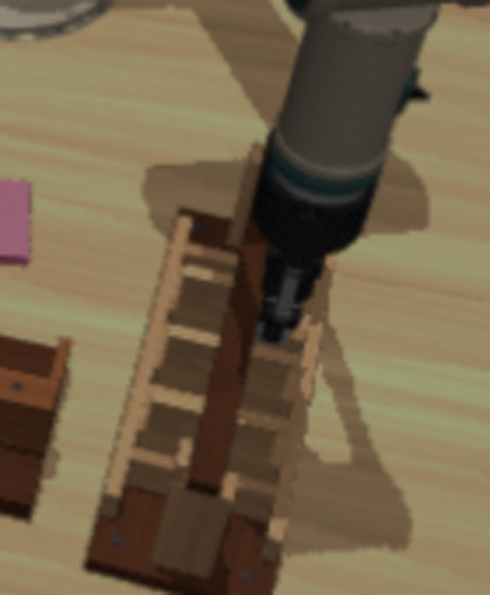

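{"fn": "send_rows", "kwargs": {"increments": [[0, 0, -0.015, 0, 0], [0, 0, -0.03, 0, 0], [0, 0, -0.03, -0.04, 0], [0, 0, -0.03, -0.06, 0], [0, 0, -0.05, -0.03, 0], [0, 0, 0, 0, 0]]}}

```text
clock: 55.22
position: [0.5471, 0.4408, 0.2556]
ee_rot: [-0.002, 1.0, -0.028, 0.003]
contact_force: [0.4, -1.3, -0.2]
width: -0.0002
```

```bash
python3 - <<'E'
from h import *
s=state(); snap('scene','s46',(340,130,480,300),3.5); snap('top','t46'); 
a=cv2.imread('pics/t46_raw.png')[145:310,95:205]; cv2.imwrite('pics/t46c.png',cv2.convertScaleAbs(cv2.resize(a,None,fx=3.6,fy=3.6,interpolation=cv2.INTER_CUBIC),alpha=1.7))
C=cam('top')
for k in (0,.06): print(k,((proj('top',[(*(rack(-.168,0)+.351*np.array([np.cos(RY+k),np.sin(RY+k)])+d*np.array([-np.sin(RY+k),np.cos(RY+k)])),.1355) for d in(-.012,.012)],C)-[95,145]+.5)*3.6).round().tolist())
E
```

```text
t 55.23 pos [0.5471 0.4408 0.2556] phi -0.056 F [ 0.4 -1.3 -0.2] w -0.0002 q1 0.58 q6 0.64
0 [[219.0, 39.0], [186.0, 36.0]]
0.06 [[190.0, 36.0], [156.0, 36.0]]
```

View pics/s46.png

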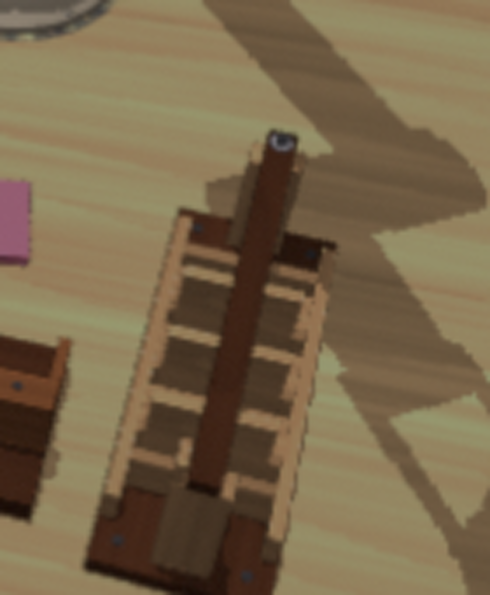

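View pics/t46c.png

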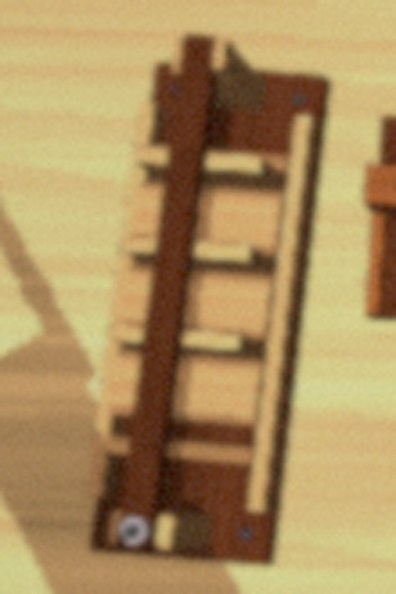

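View pics/t46.png

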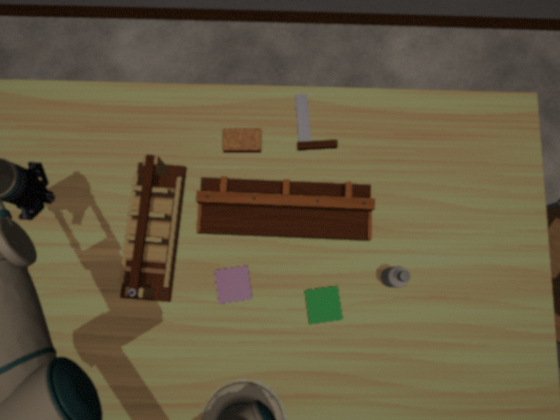

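```bash
python3 - <<'E'
from h import *
state(); print(manip.sign_off())
E
```

```text
t 55.33 pos [0.5458 0.4366 0.252 ] phi -0.059 F [-0.9 -0.8 -1.7] w 0.0005 q1 0.58 q6 0.63
the job is handed in; nothing more can be done
None
```

I loaded the three drawer fronts that were present into slots 4, 3 and 2 of the rack, swung the keeper bar shut over them, and handed the job in at about 55 s. No verdict came back, so the results below are from my own checks.

**Sequence:** I opened the bar to about 1.39 rad. I pushed each front square to the fence and tipped it up on its near edge. After pressing it flush low on its face, I gripped it by the top edge and lowered it into its slot. I left the green and pink look-alikes where they were.

**Final checks:**
- **Fronts home:** the wrist picture puts all three top edges where a home front's top should be, at 110 mm. The fronts lean about 3 to 6 mm toward the far post at the top, an estimated 0.05 to 0.1 rad against the 0.17 limit.
- **Bar shut:** the bar met its stop with about 5 N. Its end lies within about 0.01 rad of shut in both the scene and top pictures.
- **Left alone:** the glue bottle, try square and sanding block look unmoved in the top picture. The arm was clear of everything when I handed in.

**Checks that disagreed or failed on the way:**
- My first estimate of the rack's position was about 4.5 mm off along its length. The wrist camera showed this and I corrected it before the first insertion.
- The first tip needed two retries. The front tilted the wrong way once and slipped once.
- I also pushed that first front too high, so it leaned over the fence. Pressing it low brought it upright.

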